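Feed a printing block from the stack magazine to the register board

TASK

Draw the bottom plywood blank out of the front of the stack magazine, so that the other five drop down and stay in the magazine. Lay it flat on the register board, lengthwise away from you, and slide it fully home into the corner, snug against both metal strips. Set it down without letting it fall, and leave the book, the roller and the pencil pot where they are.

Things in the scene. Friction and masses are not known exactly. Their poses are not given: they have to be found in the camera images.
- magazine: Grey sheet-steel stack magazine, fixed to the table. Origin on the table under the middle of the stack; x to its back, z up; blanks are drawn out of its front along -x. Base plate x -105 to +85, y +-55, 6 mm high. Level floor 45 mm above the table. Four upright corner angles hold the stack: outside x +-71, y +-35.5 mm, 200 mm high, open between them but for a tie at the rear top
- gate (a point): on the magazine's floor in the middle of the gate, at its outer face (magazine x -71, 45 mm up); x points into the magazine. The front angles end 18 mm above the floor, so one blank passes under them. A floor tongue 36 mm wide, 6 mm thick sticks out 26 mm from here under the bottom blank. Once that is out the others drop by themselves
- blank_mid (a point): centre of the bottom blank: plywood printing block, 130 long (x), 60 wide (y), 12 mm thick (z), 40 to 85 g, level, lengthwise along the magazine's x. Left part-drawn: its front end stands 34 to 42 mm out of the gate, 12 mm wider than the tongue each side. Take it there by its long edges, the gripper leaning away from the magazine by 20 degrees or more: the tall angles are close behind
- spare1_mid (a point): centre of a blank waiting in the magazine, number 1 of the five that lie on top of the bottom one (1 = lowest). Same make and size as the bottom blank, same axes
- spare2_mid (a point): centre of a blank waiting in the magazine, number 2 of the five that lie on top of the bottom one (1 = lowest). Same make and size as the bottom blank, same axes
- spare3_mid (a point): centre of a blank waiting in the magazine, number 3 of the five that lie on top of the bottom one (1 = lowest). Same make and size as the bottom blank, same axes
- spare4_mid (a point): centre of a blank waiting in the magazine, number 4 of the five that lie on top of the bottom one (1 = lowest). Same make and size as the bottom blank, same axes
- spare5_mid (a point): centre of a blank waiting in the magazine, number 5 of the five that lie on top of the bottom one (1 = lowest). Same make and size as the bottom blank, same axes
- board: Register board for block printing, fixed; flat white top 18 mm above the table. Two metal strips 8 mm high, 20 mm wide meet at a right angle. Origin on the table under their inside corner; x points away from the worker, z up. Far strip's inner face: x = 0; left strip's: y = 0. Free top x -205 to 0, y -145 to 0. A blank fully home has its centre at x -65, y -30, 24 mm up
- corner (a point): the inside corner of the two strips, at the board's top surface (18 mm above the table); same axes as the board
- book_mid (a point): bystander: middle of a closed hardback book, 190 x 140 x 34 mm, lying flat
- brayer_mid (a point): bystander: an ink roller (brayer), about 180 mm long, 100 mm wide and 38 mm high, lying on the table; handle towards its -x, roller towards +x
- pot_mid (a point): bystander: middle of a steel pencil pot, 76 mm across and 95 mm high, with pencils standing up to 190 mm above the table
- blank: the same bottom blank, here given at the centre of its underside
Not all that is in view belongs to the job. Several things look just like the magazine: the one meant starts farthest to the robot's right. What is shaped like the blank but blue is not meant.

How it is judged:
By the outcome, as a careful person would: the job done as asked, in the order asked, and still so for the second after the job is handed in, with the robot touching nothing.
It also fails if it takes over 67 s, if anything falls off the work surface, if the arm or the gripper's body presses on something with over 40 N, if the wrist force passes 120 N, or if a joint passes its speed limit or range.

ROBOT

A 6-joint arm with a two-finger parallel gripper is mounted at the origin on the work surface. World frame = base frame: x ahead of the robot, y to its left, z up, the work surface at z = 0. Lengths are in m, angles in rad, forces in N, time in s.
With the tool pointing down it reaches from about 0.35 to 1 m from the base axis. Payload 7.1 kg.
Tool frame: the origin (TCP) lies midway between the tips of the shut fingers; the grasp point (between the pads) lies 19 mm behind it (ctrl.grip_depth is the distance from the TCP to the grasp point, in m); x points along the fingers, y is the direction in which the jaws open and shut, and the axes are right-handed (so a half turn about x gives the same grasp; the last joint's range is limited). The gripper opens to 85 mm and grips with 20 to 120 N. Pads are 22 mm wide; open, the fingers measure 114 mm over their backs; the gripper's body (76 mm by 85 mm) begins 54 mm behind the grasp point. The pads swing forward as they close: fully open they stand 13 mm farther back than shut.
Start: joints at [1.312, 0.423, 1.63, -0, 1.089, -0.019], TCP at [0.148, 0.607, 0.231] pointing down, gripper open.
Joint ranges: [-3, 3], [-0.9, 2.11], [0.09, 2.58], [-1.31, 4.45], [0.11, 2.69], [-2.54, 2.54]. Speed limits (rad/s): [2.39, 2.39, 3.01, 3.14, 3.14, 3.14].

INTERFACE

Orientations are given as [roll, pitch, yaw] about the fixed x, y, z axes, in that order (R = Rz(yaw) Ry(pitch) Rx(roll)).
In Python, from bench import ctrl gives the robot as it stands. The module is installed in compiled form; this text tells all that it offers.
- The arm moves only by the tool carry_out, never from a script. Its argument "moves" is a list of rows, each an object of numbers: "rx", "ry", "rz": the turn, a rotation vector about the tool's x, y, z in rad; "x", "y", "z": the shift along the tool's x, y, z in cm; "gripper": the closure, from 0 (fully open) to 1 (shut). In form: [{"rx": .., "ry": .., "rz": .., "x": .., "y": .., "z": .., "gripper": ..}, ...]. A call has 1 to 8 rows; each row is the pose to reach, as a shift and turn from the pose measured when the call began, along the tool's axes at that moment; what a row does not reach only later rows make up. A row lasts 1/12 s, in which the tool goes at most 41.7 mm and 7.16 degrees, less where a joint would pass 70% of its speed; a pose out of reach is approached as far as the arm can. A call with a gripper value outside its range is refused whole. The fingers move at their own pace and stop on an object; "grip_force" is the grip in N (left out, the last holds). Time passes only in rows, so rows that repeat a pose let the fingers close. It gives the time, the measured TCP pose, the force and the opening at its end, in the units of the state.
- ctrl.get_state(): the state, without advancing time (a new reading comes with each control period).
- ctrl.camera(name): name is "scene" or "top"; returns a dict with "img" (400x640x3 uint8, blue, green, red), "fx", "fy", "cx", "cy" (pixels), "pose" (4x4, takes a point from camera to world coordinates). Camera axes: x right, y down, z forward; pixel columns grow to the right and rows downward; lengths in m; the calibration is good to about 2 mm. A picture is of the moment at which its call begins. There is no depth.
- ctrl.finish_job(): hands the job in, once; it reports no verdict.
The state is a dict: "time_s": time; "joint_pos": joint angles; "qvel": joint speeds; "tau": joint torques, N m; "position": TCP position; "ee_rot": TCP orientation; "contact_force": force on the tool from outside, world axes, zero at the start; "ft_torque": the same for the moment, N m; "opening": opening from 0.0 (shut) to 1.0 (fully open).
Only numpy, scipy, OpenCV 4.12 (cv2) and the standard library are available. Lean on these libraries where they do the work, as an engineer would, in place of code of your own. Each camera call takes 0.05 s, during which the arm holds its last target.

## Working session

There is one attempt and no reset: what is moved stays moved. The work goes in short steps, Python scripts to look and compute and a tool call to move; the robot and the scene stay as the last step left them, time stands still between calls to the robot, and variables do not carry over. Pictures are saved under pics/ and viewed, and the job is handed in when it is done.

Besides the shell and the picture viewer there is one more tool, called after "Emit:" as name(argument=value, ...), one argument or row to a line, values as JSON. carry_out: Moves the arm, as the interface text tells. Its arguments: {"type":"object","properties":{"moves":{"type":"array","items":{"type":"object","properties":{"rx":{"type":"number"},"ry":{"type":"number"},"rz":{"type":"number"},"x":{"type":"number"},"y":{"type":"number"},"z":{"type":"number"},"gripper":{"type":"number"}}}},"grip_force":{"type":"number"}},"required":["moves"]}

```bash
mkdir -p pics
python3 - <<'E'
from bench import ctrl
import cv2,numpy as np
s=ctrl.get_state();print({k:np.round(v,3) if not isinstance(v,float) else v for k,v in s.items()})
for n in("scene","top"):
    c=ctrl.camera(n);cv2.imwrite(f"pics/{n}0.png",c["img"]);print(n,c["fx"],c["fy"],c["cx"],c["cy"]);print(np.round(c["pose"],4))
print(ctrl.grip_depth)
E
```

```text
{'time_s': 0.0, 'joint_pos': array([ 1.312,  0.424,  1.631, -0.   ,  1.089, -0.019]), 'qvel': array([-0.001,  0.001, -0.   ,  0.   ,  0.   , -0.   ]), 'tau': array([-1.0000e-03, -5.5739e+01, -2.8175e+01, -0.0000e+00,  7.0000e-03,
        0.0000e+00]), 'position': array([0.148, 0.607, 0.231]), 'ee_rot': array([-1.566,  1.569, -1.806]), 'contact_force': array([-0.044,  0.561, -0.931]), 'ft_torque': array([-0.024, -0.013,  0.016]), 'opening': 0.9967322308017293}
scene 444.3715401694659 444.3715401694659 315.09794787125026 206.25694920722614
[[-0.3627  0.6719 -0.6458  1.5185]
 [ 0.9318  0.2491 -0.2641  0.3168]
 [-0.0166 -0.6975 -0.7164  1.0984]
 [ 0.      0.      0.      1.    ]]
top 449.97194750003524 449.97194750003524 317.3685347514172 200.40179918742447
[[-0.0148 -0.9964  0.084   0.5094]
 [-0.9998  0.0137 -0.0134 -0.0308]
 [ 0.0122 -0.0841 -0.9964  1.4962]
 [ 0.      0.      0.      1.    ]]
0.0187
```

View pics/scene0.png

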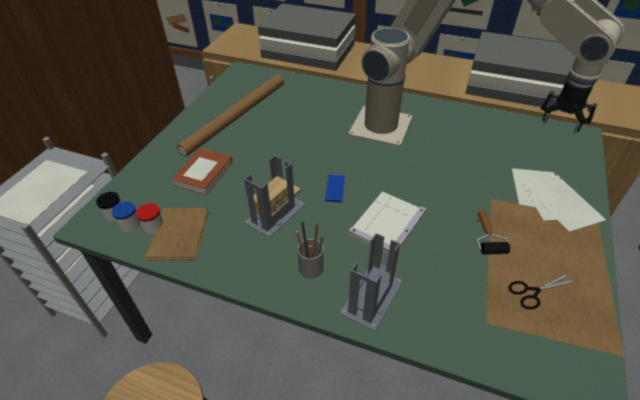

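View pics/top0.png

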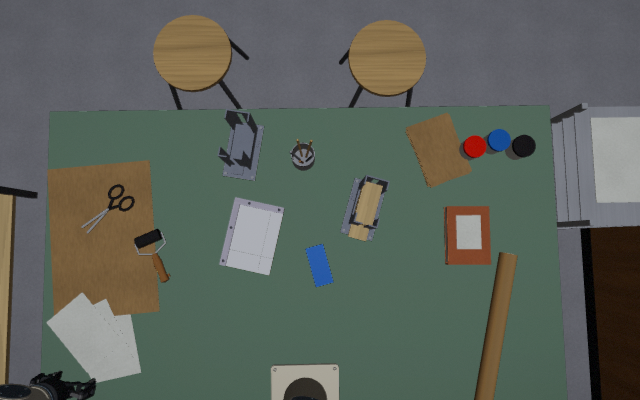

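Two candidate magazines. A is at top (243,148) / scene (373,285) and is empty. B is at top (367,207) / scene (275,195) and holds wood blanks. Image right in the top view is world -y, so B is farthest to the robot's right and fits the description. The blue card at top (319,265) is not meant. I'll confirm with enlarged crops.

Run:
```python
import cv2
t=cv2.imread("pics/top0.png");s=cv2.imread("pics/scene0.png")
def crop(im,x0,y0,w,h,k,n): cv2.imwrite(n,cv2.resize(im[y0:y0+h,x0:x0+w],None,fx=k,fy=k,interpolation=cv2.INTER_CUBIC))
crop(t,325,165,80,85,7,"pics/c_mag_top.png")
crop(s,230,145,90,95,6,"pics/c_mag_scene.png")
crop(t,210,190,80,90,6,"pics/c_board_top.png")
```

```text
(no output)
```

View pics/c_mag_top.png

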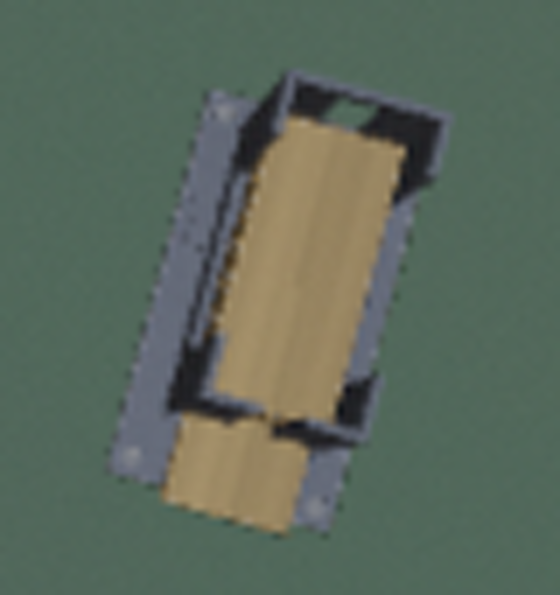

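View pics/c_mag_scene.png

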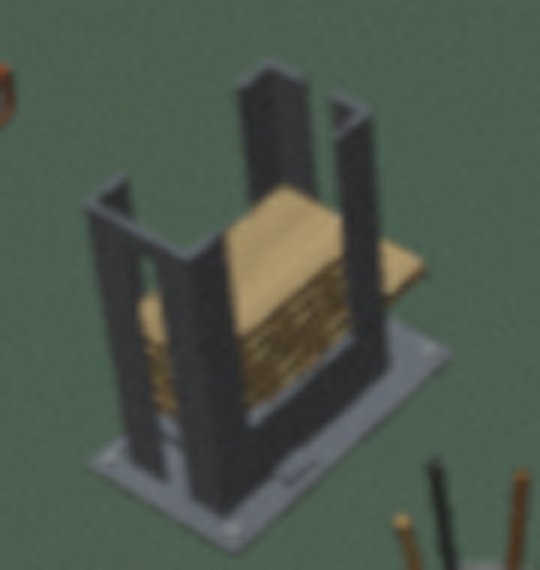

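View pics/c_board_top.png

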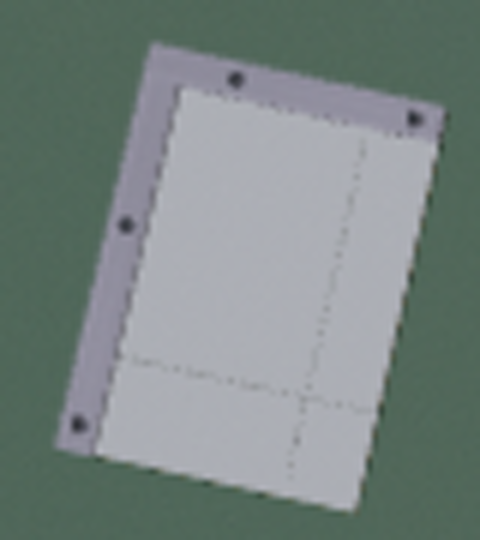

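The crops confirm it. B is loaded with wood blanks and one stands out at the front, with its front corners at top-crop (163,500) and (287,535). The board's strips meet at board-crop (180,85), with the far strip on top and the left strip on the left. Next I fit the poses.

```bash
python3 - <<'E'
import cv2
s=cv2.imread("pics/scene0.png")
x0,y0,w,h,k=340,180,95,75,7
cv2.imwrite("pics/c_board_scene.png",cv2.resize(s[y0:y0+h,x0:x0+w],None,fx=k,fy=k,interpolation=cv2.INTER_CUBIC))
E
cat > h.py <<'E'
import numpy as np
from scipy.optimize import least_squares
K={"scene":(444.3715,444.3715,315.098,206.257),"top":(449.972,449.972,317.3685,200.4018)}
from bench import ctrl
def cams():
    return {n:ctrl.camera(n) for n in K}
def proj(c,P):
    T=np.linalg.inv(c["pose"]);q=T[:3,:3]@np.asarray(P,float)+T[:3,3]
    return np.array([c["fx"]*q[0]/q[2]+c["cx"],c["fy"]*q[1]/q[2]+c["cy"]])
def unproj(c,uv,z):
    d=c["pose"][:3,:3]@np.array([(uv[0]-c["cx"])/c["fx"],(uv[1]-c["cy"])/c["fy"],1]);o=c["pose"][:3,3]
    return o+d*(z-o[2])/d[2]
def un(p,x0,y0,k): return np.array([(p[0]+.5)/k-.5+x0,(p[1]+.5)/k-.5+y0])
def fit(C,obs,x0):
    # obs: (cam, uv, local mm)
    def W(p,l):
        c,s=np.cos(p[2]),np.sin(p[2]);l=np.array(l)/1000
        return [p[0]+c*l[0]-s*l[1],p[1]+s*l[0]+c*l[1],l[2]]
    f=lambda p:np.concatenate([proj(C[n],W(p,l))-uv for n,uv,l in obs])
    r=least_squares(f,x0,loss="soft_l1");return r.x,f(r.x).reshape(-1,2)
E
python3 - <<'E'
import numpy as np
from h import *
C=cams()
T=lambda x,y,l:("top",un((x,y),325,165,7),l)
S=lambda x,y,l:("scene",un((x,y),230,145,6),l)
tp=[T(213,92,(85,55,6)),T(112,472,(-105,55,6)),T(325,530,(-105,-55,6)),T(208,398,(-71,35.5,200)),T(362,440,(-71,-35.5,200)),T(290,72,(71,35.5,200)),T(452,117,(71,-35.5,200))]
sc=[S(92,463,(85,-55,6)),S(233,550,(85,55,6)),S(450,352,(-105,55,6)),S(90,205,(71,-35.5,200)),S(190,258,(71,35.5,200)),S(370,108,(-71,35.5,200)),S(270,65,(-71,-35.5,200))]
x0=[*unproj(C["top"],(367,207),.05)[:2],0]
for o in(tp,sc,tp+sc):
    p,r=fit(C,o,x0);print(np.round(p,4),np.round(r,1).tolist())
c,s=np.cos(p[2]),np.sin(p[2])
for q in((163,500),(287,535)):
    w=unproj(C["top"],un(q,325,165,7),.057)[:2]-p[:2];print("blank front",c*w[0]+s*w[1],-s*w[0]+c*w[1])
w=unproj(C["scene"],un((425,265),230,145,6),.057)[:2]-p[:2];print("blank scene",c*w[0]+s*w[1],-s*w[0]+c*w[1])
B=lambda x,y,l:("top",un((x,y),210,190,6),l)
ob=[B(152,42,(20,20,26)),B(443,107,(20,-145,26)),B(437,148,(0,-145,18)),B(57,447,(-205,20,26)),B(97,457,(-205,0,18)),B(355,512,(-205,-145,18)),B(180,86,(0,0,18))]
p,r=fit(C,ob,[*unproj(C["top"],(240,205),.02)[:2],0]);print("board",np.round(p,4),np.round(r,1).tolist())
for l in [(20,20,26),(20,-145,26),(-205,20,26),(-205,-145,18),(0,0,18)]:
    c,s=np.cos(p[2]),np.sin(p[2]);l=np.array(l)/1e3
    u=proj(C["scene"],[p[0]+c*l[0]-s*l[1],p[1]+s*l[0]+c*l[1],l[2]]);print(np.round((u-[340,180])*7+3,0))
E
```

```text
[ 0.6144 -0.2051 -0.2853] [[-0.4, -0.6], [-1.0, 0.0], [0.7, 0.7], [-0.9, 0.1], [0.8, 0.7], [0.1, -0.4], [0.5, -0.3]]
[ 0.6161 -0.2053 -0.277 ] [[-0.7, -0.0], [0.6, 0.4], [0.7, -0.4], [-0.9, -0.2], [-0.0, 0.5], [0.4, 0.2], [-0.1, -1.1]]
[ 0.615  -0.2053 -0.2809] [[-0.5, -0.8], [-0.8, -0.1], [0.9, 0.4], [-0.8, -0.1], [1.0, 0.4], [0.0, -0.6], [0.5, -0.6], [-0.6, -0.3], [0.6, 0.2], [0.9, -0.5], [-0.8, -0.5], [0.0, 0.3], [0.6, 0.1], [0.1, -1.3]]
blank front -0.11224216436578274 0.029608609958956436
blank front -0.11273317487727659 -0.02904966135297228
blank scene -0.10876467910058527 0.032232085911847785
board [ 0.6253  0.205  -0.2289] [[-0.2, 0.1], [0.5, -0.0], [0.3, -0.8], [-0.3, 0.3], [-0.4, -0.2], [0.1, 0.2], [0.1, 0.2]]
[386. 508.]
[ 62. 350.]
[604. 198.]
[296.  79.]
[364. 470.]
```

View pics/c_board_scene.png

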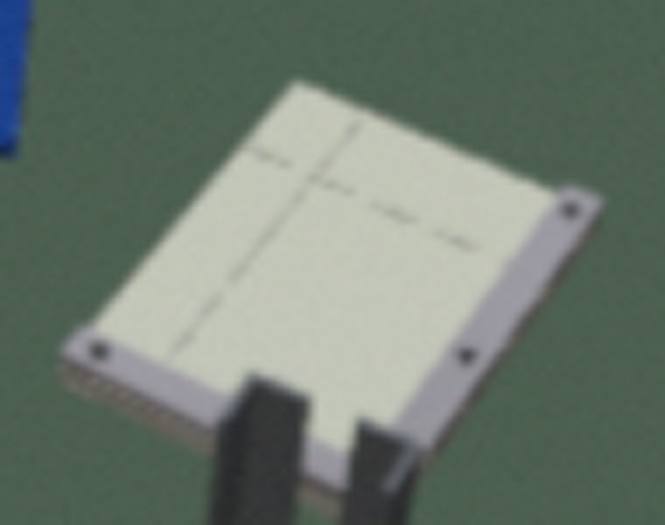

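```bash
cat > mv.py <<'E'
import numpy as np
from scipy.spatial.transform import Rotation as Ro
from bench import ctrl
MAG=(np.array([.615,-.2053]),-.281); BRD=(np.array([.6253,.205]),-.2289)
def loc(F,x,y,z):
    c,s=np.cos(F[1]),np.sin(F[1]);return np.array([F[0][0]+c*x-s*y,F[0][1]+s*x+c*y,z])
def toloc(F,P):
    c,s=np.cos(F[1]),np.sin(F[1]);d=np.array(P[:2])-F[0];return np.array([c*d[0]+s*d[1],-s*d[0]+c*d[1],P[2]])
def rot(yaw,tilt,sg=1):
    # tool x: down, tipped by tilt toward frame +x (body leans to -x); tool y = sg*frame y
    X=np.array([np.sin(tilt),0,-np.cos(tilt)]);Y=np.array([0,sg,0.]);Z=np.cross(X,Y)
    return Ro.from_euler('z',yaw)*Ro.from_matrix(np.stack([X,Y,Z],1))
def cur():
    s=ctrl.get_state();return s,np.array(s["position"]),Ro.from_euler('xyz',s["ee_rot"])
def show(*targets):
    s,p,R=cur()
    for P,Q in targets:
        d=R.inv().apply(np.array(P)-p)*100; v=(R.inv()*Q).as_rotvec()
        print("x %.2f y %.2f z %.2f | rx %.3f ry %.3f rz %.3f"%(*d,*v))
E
python3 - <<'E'
from mv import *
s,p,R=cur();print(np.round(R.as_matrix(),2))
t=np.radians(27)
for sg in(1,-1):
    Q=rot(MAG[1],t,sg)
    print(sg);show(((.48,.2,.26),rot(0,0,sg)),(loc(MAG,-.115,0,.20),Q))
print(loc(MAG,-.115,0,.2))
E
```

```text
[[-0.    0.24  0.97]
 [-0.    0.97 -0.24]
 [-1.   -0.   -0.  ]]
1
x -2.89 y -31.64 z 41.88 | rx -0.240 ry -0.000 rz 0.001
x 3.15 y -67.33 z 53.13 | rx 0.041 ry -0.471 rz -0.009
-1
x -2.89 y -31.64 z 41.88 | rx 2.902 ry 0.001 rz 0.000
x 3.15 y -67.33 z 53.13 | rx -3.016 ry 0.014 rz -0.724
[ 0.50451046 -0.17340859  0.2       ]
```

Emit:
carry_out(
  moves=[
    {"x": -2.9,"y": -31.6,"z": 41.9,"rx": -0.24,"ry": 0,"rz": 0,"gripper": 0},
    {"x": -2.9,"y": -31.6,"z": 41.9,"rx": -0.24,"gripper": 0},
    {"x": -2.9,"y": -31.6,"z": 41.9,"rx": -0.24,"gripper": 0},
    {"x": -2.9,"y": -31.6,"z": 41.9,"rx": -0.24,"gripper": 0},
    {"x": -2.9,"y": -31.6,"z": 41.9,"rx": -0.24,"gripper": 0},
    {"x": -2.9,"y": -31.6,"z": 41.9,"rx": -0.24,"gripper": 0},
    {"x": -2.9,"y": -31.6,"z": 41.9,"rx": -0.24,"gripper": 0},
    {"x": -2.9,"y": -31.6,"z": 41.9,"rx": -0.24,"gripper": 0},
  ],
)

```text
invalid input
```

Run:
```python
from mv import *
t=np.radians(30);Q=rot(MAG[1],t)
def G(b,dz=0): # b metres back along tool
    return loc(MAG,-.0855-b*np.sin(t),0,.038+b*np.cos(t)+dz)
show(((.48,.2,.26),rot(0,0)),(G(.18),Q),(G(.08),Q))
s,p,R=cur();print(s["joint_pos"],p)
```

```text
x -2.89 y -31.64 z 41.88 | rx -0.240 ry -0.000 rz 0.001
x 3.76 y -67.08 z 47.08 | rx 0.041 ry -0.524 rz -0.010
x 12.42 y -67.27 z 52.08 | rx 0.041 ry -0.524 rz -0.010
[ 1.31199961e+00  4.23552152e-01  1.63038669e+00 -2.45256300e-06
  1.08858335e+00 -1.90043565e-02] [0.14833005 0.60679626 0.23084513]
```

Emit:
carry_out(
  moves=[
    {"x": -2.9,"y": -31.6,"z": 41.9,"rx": -0.24,"ry": 0,"rz": 0,"gripper": 0},
    {"x": -2.9,"y": -31.6,"z": 41.9,"rx": -0.24,"ry": 0,"rz": 0,"gripper": 0},
    {"x": -2.9,"y": -31.6,"z": 41.9,"rx": -0.24,"ry": 0,"rz": 0,"gripper": 0},
    {"x": -2.9,"y": -31.6,"z": 41.9,"rx": -0.24,"ry": 0,"rz": 0,"gripper": 0},
    {"x": -2.9,"y": -31.6,"z": 41.9,"rx": -0.24,"ry": 0,"rz": 0,"gripper": 0},
    {"x": -2.9,"y": -31.6,"z": 41.9,"rx": -0.24,"ry": 0,"rz": 0,"gripper": 0},
    {"x": -2.9,"y": -31.6,"z": 41.9,"rx": -0.24,"ry": 0,"rz": 0,"gripper": 0},
    {"x": -2.9,"y": -31.6,"z": 41.9,"rx": -0.24,"ry": 0,"rz": 0,"gripper": 0},
  ],
)

```text
time_s: 0.87
position: [0.3596, 0.3475, 0.2498]
ee_rot: [-1.697, 1.57, -1.696]
contact_force: [0.2, -0.5, -0.2]
opening: 1.0
```

Run:
```python
from mv import *
t=np.radians(30);Q=rot(MAG[1],t)
def G(b): return loc(MAG,-.0855-b*np.sin(t),0,.038+b*np.cos(t))
print(G(.18))
show((G(.18)+[0,0,.05],Q))
```

```text
[ 0.44638336 -0.15663094  0.19388457]
x 0.63 y -50.41 z 8.65 | rx 0.275 ry -0.520 rz -0.073
```

Emit:
carry_out(
  moves=[
    {"x": 0.6,"y": -50.4,"z": 8.6,"rx": 0.275,"ry": -0.52,"rz": -0.073,"gripper": 0},
    {"x": 0.6,"y": -50.4,"z": 8.6,"rx": 0.275,"ry": -0.52,"rz": -0.073,"gripper": 0},
    {"x": 0.6,"y": -50.4,"z": 8.6,"rx": 0.275,"ry": -0.52,"rz": -0.073,"gripper": 0},
    {"x": 0.6,"y": -50.4,"z": 8.6,"rx": 0.275,"ry": -0.52,"rz": -0.073,"gripper": 0},
    {"x": 0.6,"y": -50.4,"z": 8.6,"rx": 0.275,"ry": -0.52,"rz": -0.073,"gripper": 0},
    {"x": 0.6,"y": -50.4,"z": 8.6,"rx": 0.275,"ry": -0.52,"rz": -0.073,"gripper": 0},
    {"x": 0.6,"y": -50.4,"z": 8.6,"rx": 0.275,"ry": -0.52,"rz": -0.073,"gripper": 0},
    {"x": 0.6,"y": -50.4,"z": 8.6,"rx": 0.275,"ry": -0.52,"rz": -0.073,"gripper": 0},
  ],
)

```text
time_s: 1.53
position: [0.4142, 0.0238, 0.2462]
ee_rot: [-0.001, 1.047, -0.279]
contact_force: [1.5, 1.1, 0.3]
opening: 1.002
```

Emit:
carry_out(
  moves=[
    {"x": 0,"y": -12,"z": 0,"rx": 0,"ry": 0,"rz": 0,"gripper": 0},
  ],
)

```text
time_s: 1.62
position: [0.4076, -0.008, 0.2471]
ee_rot: [0.001, 1.045, -0.278]
contact_force: [0.6, 0.3, -0.2]
opening: 0.998
```

Run:
```python
from mv import *
t=np.radians(30);Q=rot(MAG[1],t)
def G(b): return loc(MAG,-.0855-b*np.sin(t),0,.038+b*np.cos(t))
show((G(.18),Q),(G(.1),Q))
s,p,R=cur();print(p,s["joint_pos"],s["time_s"])
```

```text
x 8.52 y -13.23 z 4.10 | rx 0.002 ry 0.002 rz -0.002
x 16.52 y -13.24 z 4.08 | rx 0.002 ry 0.002 rz -0.002
[ 0.40760122 -0.00795833  0.24706054] [ 0.08188065 -0.11580321  2.36404135 -0.43564889  0.43188395 -0.8554314 ] 1.6167
```

Emit:
carry_out(
  moves=[
    {"x": 5,"y": -13.2,"z": 4.1,"rx": 0,"ry": 0,"rz": 0,"gripper": 0},
    {"x": 8.5,"y": -13.2,"z": 4.1,"rx": 0,"ry": 0,"rz": 0,"gripper": 0},
    {"x": 8.5,"y": -13.2,"z": 4.1,"rx": 0,"ry": 0,"rz": 0,"gripper": 0},
    {"x": 8.5,"y": -13.2,"z": 4.1,"rx": 0,"ry": 0,"rz": 0,"gripper": 0},
    {"x": 8.5,"y": -13.2,"z": 4.1,"rx": 0,"ry": 0,"rz": 0,"gripper": 0},
    {"x": 16.5,"y": -13.2,"z": 4.1,"rx": 0,"ry": 0,"rz": 0,"gripper": 0},
    {"x": 16.5,"y": -13.2,"z": 4.1,"rx": 0,"ry": 0,"rz": 0,"gripper": 0},
    {"x": 16.5,"y": -13.2,"z": 4.1,"rx": 0,"ry": 0,"rz": 0,"gripper": 0},
  ],
)

```text
time_s: 2.28
position: [0.4757, -0.1616, 0.15]
ee_rot: [0.025, 1.058, -0.251]
contact_force: [0.2, 0.0, 0.5]
opening: 0.997
```

Run:
```python
from mv import *
import cv2
t=np.radians(30);Q=rot(MAG[1],t)
def G(b): return loc(MAG,-.0855-b*np.sin(t),0,.038+b*np.cos(t))
show((G(.05),Q),(G(0),Q))
s,p,R=cur();print(p,toloc(MAG,p),s["joint_pos"],s["time_s"])
im=ctrl.camera("top")["img"];cv2.imwrite("pics/a1.png",cv2.resize(im[160:310,300:440],None,fx=4,fy=4,interpolation=2))
im=ctrl.camera("scene")["img"];cv2.imwrite("pics/a2.png",cv2.resize(im[80:240,200:380],None,fx=4,fy=3.75,interpolation=2))
```

```text
x 7.72 y -0.45 z -0.28 | rx 0.001 ry -0.011 rz -0.015
x 12.72 y -0.52 z -0.22 | rx 0.001 ry -0.011 rz -0.015
[ 0.47567256 -0.16161072  0.14998646] [-0.14597859  0.00333792  0.14998646] [-0.39290657  0.26145969  2.28076102  0.65495777  0.11438919 -2.32160646] 2.2833
```

View pics/a1.png

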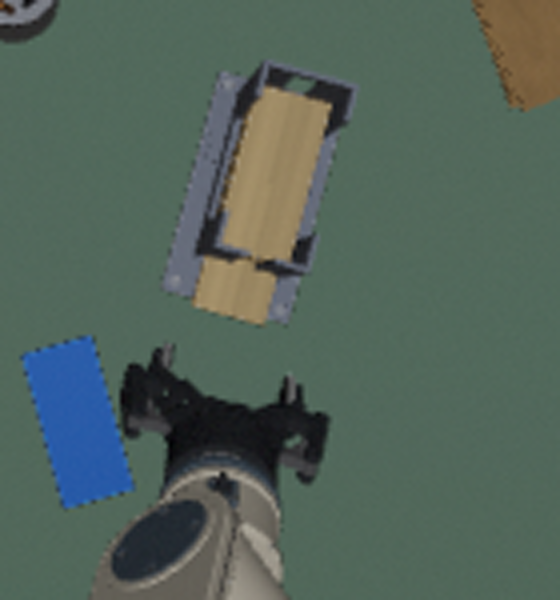

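View pics/a2.png

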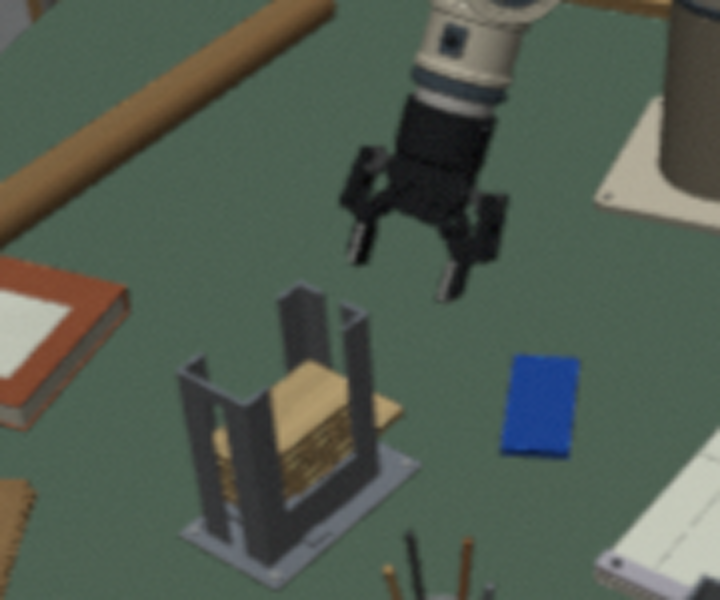

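The top crop shows the gripper lined up with the blank and clear of the magazine. Joint 5 is at its limit (0.114), though, so I fit the arm's kinematics to check reach before going on.

```bash
cat > kin.py <<'E'
from mv import *
from scipy.optimize import least_squares
D=[([1.31199961,.423552152,1.63038669,0,1.08858335,-.0190043565],[.14833005,.60679626,.23084513]),
([0.08188065,-0.11580321,2.36404135,-0.43564889,0.43188395,-0.8554314],[0.40760122,-0.00795833,0.24706054]),
([-0.39290657,0.26145969,2.28076102,0.65495777,0.11438919,-2.32160646],[0.47567256,-0.16161072,0.14998646])]
def ori(q,s4=1,s6=1):
    return Ro.from_euler('ZYZYZ',[q[0],q[1]+q[2],s4*q[3],q[4],s6*q[5]])
def pos(q,k,s4=1):
    d1,a1,L1,L2,d6,e=k
    u=np.array([a1+L1*np.sin(q[1])+L2*np.sin(q[1]+q[2])+e*np.cos(q[1]+q[2]),0,d1+L1*np.cos(q[1])+L2*np.cos(q[1]+q[2])-e*np.sin(q[1]+q[2])])
    return Ro.from_euler('z',q[0]).apply(u)+ori(q,s4).apply([0,0,d6])
def fitk(D,s4):
    f=lambda k:np.concatenate([pos(q,k,s4)-p for q,p in D]+[1e-3*np.array([k[1],k[5]])])
    return least_squares(f,[.36,0,.45,.45,.3,0])
E
python3 - <<'E'
from kin import *
for s4 in(1,-1):
    r=fitk(D,s4);print(s4,r.x.round(4),r.fun.round(5))
    for (q,p),eu in zip(D,([-1.566,1.569,-1.806],[.001,1.045,-.278],None)):
        if eu: 
            R=Ro.from_euler('xyz',eu)
            print((ori(q,s4).inv()*R).as_matrix().round(3).tolist(),(ori(q,s4,-1).inv()*R).as_matrix().round(2).tolist())
E
```

```text
Traceback (most recent call last):
  File "kin.py", line 14, in fitk
    return least_squares(f,[.36,0,.45,.45,.3,0])
  File "kin.py", line 13, in <lambda>
    f=lambda k:np.concatenate([pos(q,k,s4)-p for q,p in D]+[1e-3*np.array([k[1],k[5]])])
                               ~~~^^^^^^^^
  File "kin.py", line 11, in pos
    return Ro.from_euler('z',q[0]).apply(u)+ori(q,s4).apply([0,0,d6])
                                            ~~~^^^^^^
  File "kin.py", line 7, in ori
    return Ro.from_euler('ZYZYZ',[q[0],q[1]+q[2],s4*q[3],q[4],s6*q[5]])
           ~~~~~~~~~~~~~^^^^^^^^^^^^^^^^^^^^^^^^^^^^^^^^^^^^^^^^^^^^^^^
  File "scipy/spatial/transform/_rotation.pyx", line 1413, in scipy.spatial.transform._rotation.Rotation.from_euler
ValueError: Expected axis specification to be a non-empty string of upto 3 characters, got ZYZYZ
```

```bash
sed -i "s/return Ro.from_euler('ZYZYZ',\[\(.*\),q\[4\],s6\*q\[5\]\])/return Ro.from_euler('ZYZ',[\1])*Ro.from_euler('YZ',[q[4],s6*q[5]])/" kin.py
python3 - <<'E'
from kin import *
for s4 in(1,-1):
    r=fitk(D,s4);print(s4,r.x.round(4),r.fun.round(5))
    for (q,p),eu in zip(D,([-1.566,1.569,-1.806],[.001,1.045,-.278],None)):
        if eu: 
            R=Ro.from_euler('xyz',eu)
            print((ori(q,s4).inv()*R).as_matrix().round(3).tolist(),(ori(q,s4,-1).inv()*R).as_matrix().round(2).tolist())
E
```

```text
1 [0.2772 0.0223 0.5454 0.4613 0.2708 0.0648] [ 1.152e-02 -2.990e-03  1.160e-03  2.500e-04 -6.560e-03 -1.890e-03
 -5.150e-03 -1.302e-02  7.400e-04  2.000e-05  6.000e-05]
[[0.001, -1.0, 0.0], [-0.0, -0.0, -1.0], [1.0, 0.001, -0.0]] [[0.0, -1.0, -0.04], [-0.0, 0.04, -1.0], [1.0, 0.0, -0.0]]
[[0.0, -1.0, 0.0], [-0.0, -0.0, -1.0], [1.0, 0.0, -0.0]] [[-0.0, 0.14, -0.99], [-0.0, 0.99, 0.14], [1.0, 0.0, -0.0]]
-1 [-0.2509  0.3567  0.2798  0.1072 -0.1831 -0.1263] [ 0.01175 -0.00213  0.01857 -0.00524  0.00852 -0.03035 -0.00439 -0.01993
  0.01178  0.00036 -0.00013]
[[0.001, -1.0, 0.0], [-0.0, -0.0, -1.0], [1.0, 0.001, -0.0]] [[0.0, -1.0, -0.04], [-0.0, 0.04, -1.0], [1.0, 0.0, -0.0]]
[[0.153, -0.671, -0.726], [-0.312, 0.664, -0.68], [0.938, 0.331, -0.108]] [[-0.33, 0.75, -0.57], [-0.11, 0.57, 0.81], [0.94, 0.33, -0.11]]
```

```bash
python3 - <<'E'
import re
s=open('kin.py').read()
s=s.replace("d1,a1,L1,L2,d6,e=k","d1,a1,L1,L2,d6,e,b=k").replace("e*np.cos(q[1]+q[2]),0,","e*np.cos(q[1]+q[2]),b,").replace("[.36,0,.45,.45,.3,0]","[.36,0,.45,.45,.3,0,0.01]")
open('kin.py','w').write(s)
E
python3 - <<'E'
from kin import *
r=fitk(D,1);print(r.x.round(4),r.fun.round(5))
k=r.x
M=Ro.from_matrix([[0,-1,0],[0,0,-1],[1,0,0]])
lo=np.array([-3,-.9,.09,-1.31,.11,-2.54]);hi=np.array([3,2.11,2.58,4.45,2.69,2.54])
def ik(P,Q,q0s):
    best=None
    for q0 in q0s:
        f=lambda q:np.concatenate([(pos(q,k)-P)*5,((ori(q)*M).inv()*Q).as_rotvec()])
        x=least_squares(f,np.clip(q0,lo+.01,hi-.01),bounds=(lo,hi))
        if best is None or x.cost<best.cost-1e-9: best=x
    return best
q0s=[[-.3,.3,2.1,.0,.3,-1.5],[-.3,.3,2.1,0,.3,0],[-.3,.3,2.1,3.14,.3,1.6],[-.3,.3,2.1,2,.3,-2]]
for deg in(20,22,25,30):
  t=np.radians(deg);Q=rot(MAG[1],t)
  for x in(-.0855,-.13,-.16,-.2):
    for z in (.038,.1):
      b=ik(loc(MAG,x,0,z),Q,q0s);e=b.fun
      print(deg,x,z,b.x.round(2),"err mm %.1f rad %.3f"%(np.linalg.norm(e[:3])*200,np.linalg.norm(e[3:])))
E
```

```text
[0.3124 0.     0.5631 0.4849 0.301  0.0775 0.0119] [-0.e+00  0.e+00  0.e+00 -0.e+00 -0.e+00 -0.e+00 -0.e+00 -0.e+00 -0.e+00
  0.e+00  8.e-05]
20 -0.0855 0.038 [-0.36  0.57  2.09  0.21  0.14 -1.86] err mm 0.0 rad 0.000
20 -0.0855 0.1 [-0.36  0.44  2.08  0.11  0.28 -1.75] err mm 0.0 rad 0.000
20 -0.13 0.038 [-0.38  0.54  2.17  0.35  0.11 -2.01] err mm 1.2 rad 0.018
20 -0.13 0.1 [-0.37  0.4   2.17  0.14  0.23 -1.79] err mm 0.0 rad 0.000
20 -0.16 0.038 [-0.39  0.51  2.22  0.51  0.11 -2.19] err mm 2.7 rad 0.040
20 -0.16 0.1 [-0.38  0.37  2.23  0.17  0.2  -1.84] err mm 0.0 rad 0.000
20 -0.2 0.038 [-0.4   0.51  2.35  2.62  0.11  1.97] err mm 2.3 rad 0.032
20 -0.2 0.1 [-0.39  0.33  2.31  0.25  0.16 -1.92] err mm 0.0 rad 0.000
22 -0.0855 0.038 [-0.37  0.57  2.1   0.34  0.11 -2.  ] err mm 1.0 rad 0.015
22 -0.0855 0.1 [-0.37  0.44  2.1   0.15  0.22 -1.79] err mm 0.0 rad 0.000
22 -0.13 0.038 [-0.39  0.54  2.18  0.63  0.11 -2.31] err mm 2.9 rad 0.047
22 -0.13 0.1 [-0.38  0.39  2.19  0.21  0.18 -1.86] err mm 0.0 rad 0.000
22 -0.16 0.038 [-0.4   0.54  2.29  2.6   0.11  2.01] err mm 2.2 rad 0.034
22
[... 685 characters left out ...]
.38  2.88  0.2   1.72] err mm 0.0 rad 0.000
25 -0.2 0.1 [-0.42  0.32  2.34  0.84  0.11 -2.54] err mm 2.8 rad 0.040
30 -0.0855 0.038 [-0.37  0.59  2.19  2.86  0.17  1.77] err mm 0.0 rad 0.000
30 -0.0855 0.1 [-0.4   0.45  2.2   2.12  0.11  2.49] err mm 2.1 rad 0.042
30 -0.13 0.038 [-0.39  0.57  2.28  2.92  0.24  1.7 ] err mm 0.0 rad 0.000
30 -0.13 0.1 [-0.39  0.41  2.28  2.52  0.11  2.09] err mm 1.0 rad 0.016
30 -0.16 0.038 [-0.4   0.56  2.34  2.94  0.29  1.66] err mm 0.0 rad 0.000
30 -0.16 0.1 [-0.4   0.38  2.34  2.62  0.11  1.99] err mm 0.0 rad 0.000
30 -0.2 0.038 [-0.41  0.56  2.42  2.96  0.37  1.63] err mm 0.0 rad 0.000
30 -0.2 0.1 [-0.41  0.35  2.42  2.73  0.16  1.86] err mm 0.0 rad 0.000
```

```bash
cat >> kin.py <<'E'
k=fitk(D,1).x
M=Ro.from_matrix([[0,-1,0],[0,0,-1],[1,0,0]])
lo=np.array([-3,-.9,.09,-1.31,.11,-2.54]);hi=np.array([3,2.11,2.58,4.45,2.69,2.54])
def ik(P,Q,q0):
    f=lambda q:np.concatenate([(pos(q,k)-P)*5,((ori(q)*M).inv()*Q).as_rotvec()])
    return least_squares(f,np.clip(q0,lo+.01,hi-.01),bounds=(lo,hi))
def fk(q): return pos(q,k),ori(q)*M
E
python3 - <<'E'
from kin import *
for deg in(32,36,40):
 t=np.radians(deg)
 for sg in(1,-1):
  q0=[-.4,.5,2.3,2.9,.3,1.65*sg]
  for F,x,y,z in((MAG,-.15,0,.15),(MAG,-.0855,0,.038),(MAG,-.2,0,.038),(MAG,-.2,0,.12),(BRD,-.225,-.035,.1),(BRD,-.225,-.035,.012),(BRD,-.13,-.035,.022),(BRD,-.065,-.1,.022),(BRD,-.065,-.06,.022)):
      b=ik(loc(F,x,y,z),rot(F[1],t,sg),q0);e=b.fun
      print(deg,sg,F[1],x,y,z,b.x.round(2),"err mm %.1f rad %.3f"%(np.linalg.norm(e[:3])*200,np.linalg.norm(e[3:])))
E
```

```text
32 1 -0.281 -0.15 0 0.15 [-0.42  0.27  2.34  2.05  0.11  2.54] err mm 2.5 rad 0.038
32 1 -0.281 -0.0855 0 0.038 [-0.38  0.6   2.21  2.92  0.23  1.71] err mm 0.0 rad 0.000
32 1 -0.281 -0.2 0 0.038 [-0.41  0.58  2.44  2.97  0.44  1.61] err mm 0.0 rad 0.000
32 1 -0.281 -0.2 0 0.12 [-0.41  0.3   2.43  2.68  0.16  1.92] err mm 0.0 rad 0.000
32 1 -0.2289 -0.225 -0.035 0.1 [0.75 0.43 2.38 4.45 0.45 1.14] err mm 8.7 rad 0.109
32 1 -0.2289 -0.225 -0.035 0.012 [0.78 0.66 2.31 4.44 0.49 1.24] err mm 0.0 rad 0.000
32 1 -0.2289 -0.13 -0.035 0.022 [0.58 0.64 2.2  4.45 0.41 1.01] err mm 0.4 rad 0.007
32 1 -0.2289 -0.065 -0.1 0.022 [0.36 0.65 2.18 4.23 0.34 1.03] err mm 0.0 rad 0.000
32 1 -0.2289 -0.065 -0.06 0.022 [0.44 0.66 2.13 4.43 0.35 0.89] err mm 0.0 rad 0.000
32 -1 -0.281 -0.15 0 0.15 [-0.43  0.26  2.31  1.35  0.11  0.1 ] err mm 1.5 rad 0.032
32 -1 -0.281 -0.0855 0 0.038 [-0.38  0.6   2.21  2.92  0.23 -1.43] err mm 0.0 rad 0.000
32 -1 -0.281 -0.2 0 0.038 [-0.41  0.58  2.44  2.97  0.44 -1.53] err mm 0.0 rad 0.000
32 -1 -0.281 -0.2 0 0.12 [-0.41  0.3   2.43  2.68  0.16 -1.23] err mm 0.0 rad 0.
[... 2888 characters left out ...]
.0855 0 0.038 [-0.39  0.66  2.27  3.    0.49 -1.52] err mm 0.0 rad 0.000
40 -1 -0.281 -0.2 0 0.038 [-0.43  0.68  2.51  3.    0.74 -1.58] err mm 0.0 rad 0.000
40 -1 -0.281 -0.2 0 0.12 [-0.43  0.36  2.51  2.91  0.43 -1.47] err mm 0.0 rad 0.000
40 -1 -0.2289 -0.225 -0.035 0.1 [ 0.85  0.49  2.38  4.45  0.61 -1.91] err mm 4.9 rad 0.062
40 -1 -0.2289 -0.225 -0.035 0.012 [ 0.87  0.73  2.33  4.33  0.66 -1.69] err mm 0.0 rad 0.000
40 -1 -0.2289 -0.13 -0.035 0.022 [ 0.65  0.7   2.23  4.26  0.58 -1.87] err mm 0.0 rad 0.000
40 -1 -0.2289 -0.065 -0.1 0.022 [ 0.41  0.7   2.23  3.98  0.54 -1.81] err mm 0.0 rad 0.000
40 -1 -0.2289 -0.065 -0.06 0.022 [ 0.49  0.71  2.18  4.14  0.53 -1.91] err mm 0.0 rad 0.000
```

```bash
cat > plan.py <<'E'
from kin import *
import sys
def qpath(q0,q1,n,bump=0.):
    out=[]
    for i in range(1,n+1):
        u=i/n;q=q0+(q1-q0)*u;q[4]+=bump*np.sin(np.pi*u);out.append(q)
    return out
E
python3 - <<'E'
from plan import *
s,p,R=cur();q0=np.array(s["joint_pos"])
print(fk(q0)[0]-p,(fk(q0)[1].inv()*R).magnitude())
t=np.radians(40)
for x,z in((-.17,.18),(-.17,.22)):
    b=ik(loc(MAG,x,0,z),rot(MAG[1],t,-1),[-.4,.4,2.4,2.9,.3,-1.45]);print(b.x.round(3),b.cost)
q1=b.x
P=qpath(q0,q1,30,.15)
for q in P[::3]: 
    a,Q=fk(q);print(toloc(MAG,a).round(3),Q.as_matrix()[:,0].round(2),q.round(2))
E
```

```text
[-6.02842121e-09 -4.01393807e-07 -8.57805120e-08] 3.648697129192388e-16
[-0.416  0.182  2.418  2.622  0.176 -1.162] 2.340370809119925e-29
[-0.432  0.067  2.388  1.633  0.11  -0.179] 8.860070870462715e-05
[-0.149  0.007  0.151] [ 0.47 -0.11 -0.87] [-0.39  0.25  2.28  0.68  0.13 -2.24]
[-0.159  0.019  0.154] [ 0.48 -0.07 -0.88] [-0.4   0.24  2.29  0.78  0.18 -2.03]
[-0.167  0.03   0.16 ] [ 0.49 -0.03 -0.87] [-0.4   0.22  2.31  0.88  0.21 -1.82]
[-0.171  0.039  0.167] [ 0.5   0.   -0.86] [-0.41  0.2   2.32  0.98  0.24 -1.6 ]
[-0.172  0.046  0.175] [ 0.53  0.02 -0.85] [-0.41  0.18  2.33  1.08  0.26 -1.39]
[-0.171  0.048  0.184] [ 0.56  0.02 -0.83] [-0.41  0.16  2.34  1.17  0.26 -1.18]
[-0.169  0.044  0.194] [ 0.58 -0.   -0.81] [-0.42  0.14  2.35  1.27  0.25 -0.96]
[-0.167  0.036  0.202] [ 0.61 -0.03 -0.8 ] [-0.42  0.12  2.36  1.37  0.22 -0.75]
[-0.166  0.025  0.21 ] [ 0.62 -0.08 -0.78] [-0.43  0.1   2.37  1.47  0.19 -0.53]
[-0.168  0.01   0.216] [ 0.62 -0.13 -0.77] [-0.43  0.08  2.38  1.57  0.14 -0.32]
```

```bash
cat > nxt.py <<'E'
from plan import *
# print next rows (8) of joint path from current to the pregrasp
def go(n,q1,bump,m=8):
    s,p,R=cur();q0=np.array(s["joint_pos"]);print("q",q0.round(3),"t",s["time_s"],toloc(MAG,p).round(3))
    P=qpath(q0,q1,n,bump)[:m]
    for q in P:
        a,Q=fk(q);d=R.inv().apply(a-p)*100;v=(R.inv()*Q).as_rotvec()
        print('{"x":%.1f,"y":%.1f,"z":%.1f,"rx":%.2f,"ry":%.2f,"rz":%.2f}'%(*d,*v))
E
python3 - <<'E'
from nxt import *
b=ik(loc(MAG,-.165,0,.15),rot(MAG[1],np.radians(42),-1),[-.4,.4,2.4,2.9,.3,-1.45]);print(b.x.round(4).tolist(),b.cost)
go(28,b.x,.15)
E
```

```text
[-0.4177, 0.2983, 2.4444, 2.8658, 0.3415, -1.4121] 1.6786818045807306e-20
q [-0.393  0.261  2.28   0.65   0.115 -2.315] t 2.3833 [-0.146  0.003  0.15 ]
{"x":0.0,"y":0.7,"z":-0.8,"rx":0.11,"ry":0.02,"rz":0.02}
{"x":-0.0,"y":1.6,"z":-1.5,"rx":0.22,"ry":0.04,"rz":0.05}
{"x":-0.1,"y":2.4,"z":-2.1,"rx":0.34,"ry":0.05,"rz":0.07}
{"x":-0.1,"y":3.2,"z":-2.6,"rx":0.45,"ry":0.07,"rz":0.10}
{"x":-0.2,"y":4.1,"z":-3.0,"rx":0.56,"ry":0.09,"rz":0.12}
{"x":-0.3,"y":4.9,"z":-3.2,"rx":0.67,"ry":0.10,"rz":0.14}
{"x":-0.4,"y":5.7,"z":-3.3,"rx":0.78,"ry":0.11,"rz":0.17}
{"x":-0.6,"y":6.4,"z":-3.2,"rx":0.89,"ry":0.12,"rz":0.19}
```

Emit:
carry_out(
  moves=[
    {"x": 0,"y": 0.7,"z": -0.8,"rx": 0.11,"ry": 0.02,"rz": 0.02,"gripper": 0},
    {"x": 0,"y": 1.6,"z": -1.5,"rx": 0.22,"ry": 0.04,"rz": 0.05,"gripper": 0},
    {"x": -0.1,"y": 2.4,"z": -2.1,"rx": 0.34,"ry": 0.05,"rz": 0.07,"gripper": 0},
    {"x": -0.1,"y": 3.2,"z": -2.6,"rx": 0.45,"ry": 0.07,"rz": 0.1,"gripper": 0},
    {"x": -0.2,"y": 4.1,"z": -3.0,"rx": 0.56,"ry": 0.09,"rz": 0.12,"gripper": 0},
    {"x": -0.3,"y": 4.9,"z": -3.2,"rx": 0.67,"ry": 0.1,"rz": 0.14,"gripper": 0},
    {"x": -0.4,"y": 5.7,"z": -3.3,"rx": 0.78,"ry": 0.11,"rz": 0.17,"gripper": 0},
    {"x": -0.6,"y": 6.4,"z": -3.2,"rx": 0.89,"ry": 0.12,"rz": 0.19,"gripper": 0},
  ],
)

```text
time_s: 3.05
position: [0.4628, -0.0902, 0.141]
ee_rot: [1.307, 1.036, 0.188]
contact_force: [-0.5, -0.3, -0.3]
opening: 1.001
```

Run:
```python
from nxt import *
q=np.array([-0.4177, 0.2983, 2.4444, 2.8658, 0.3415, -1.4121])
go(20,q,.08)
```

```text
q [-0.4    0.269  2.33   1.292  0.299 -2.065] t 3.05 [-0.178  0.068  0.141]
{"x":0.0,"y":0.5,"z":-0.3,"rx":0.11,"ry":0.01,"rz":0.02}
{"x":0.0,"y":0.9,"z":-0.6,"rx":0.22,"ry":0.01,"rz":0.05}
{"x":-0.0,"y":1.4,"z":-0.7,"rx":0.33,"ry":0.02,"rz":0.07}
{"x":-0.1,"y":1.9,"z":-0.7,"rx":0.44,"ry":0.02,"rz":0.09}
{"x":-0.1,"y":2.3,"z":-0.6,"rx":0.55,"ry":0.02,"rz":0.12}
{"x":-0.2,"y":2.7,"z":-0.4,"rx":0.66,"ry":0.02,"rz":0.14}
{"x":-0.3,"y":3.0,"z":-0.2,"rx":0.77,"ry":0.02,"rz":0.16}
{"x":-0.4,"y":3.2,"z":0.2,"rx":0.88,"ry":0.02,"rz":0.18}
```

Tracking matches the model exactly. Continuing.

Emit:
carry_out(
  moves=[
    {"x": 0,"y": 0.5,"z": -0.3,"rx": 0.11,"ry": 0.01,"rz": 0.02,"gripper": 0},
    {"x": 0,"y": 0.9,"z": -0.6,"rx": 0.22,"ry": 0.01,"rz": 0.05,"gripper": 0},
    {"x": 0,"y": 1.4,"z": -0.7,"rx": 0.33,"ry": 0.02,"rz": 0.07,"gripper": 0},
    {"x": -0.1,"y": 1.9,"z": -0.7,"rx": 0.44,"ry": 0.02,"rz": 0.09,"gripper": 0},
    {"x": -0.1,"y": 2.3,"z": -0.6,"rx": 0.55,"ry": 0.02,"rz": 0.12,"gripper": 0},
    {"x": -0.2,"y": 2.7,"z": -0.4,"rx": 0.66,"ry": 0.02,"rz": 0.14,"gripper": 0},
    {"x": -0.3,"y": 3.0,"z": -0.2,"rx": 0.77,"ry": 0.02,"rz": 0.16,"gripper": 0},
    {"x": -0.4,"y": 3.2,"z": 0.2,"rx": 0.88,"ry": 0.02,"rz": 0.18,"gripper": 0},
  ],
)

```text
time_s: 3.72
position: [0.4855, -0.0779, 0.1613]
ee_rot: [2.182, 0.86, 0.173]
contact_force: [-0.7, 0.4, -0.1]
opening: 1.004
```

Run:
```python
from nxt import *
q=np.array([-0.4177, 0.2983, 2.4444, 2.8658, 0.3415, -1.4121])
go(12,q,.0)
show((loc(MAG,-.165,0,.15),rot(MAG[1],np.radians(42),-1)))
```

```text
q [-0.404  0.277  2.377  1.916  0.388 -1.788] t 3.7167 [-0.16   0.086  0.161]
{"x":-0.0,"y":0.4,"z":0.5,"rx":0.11,"ry":-0.01,"rz":0.02}
{"x":-0.1,"y":0.7,"z":1.0,"rx":0.22,"ry":-0.02,"rz":0.04}
{"x":-0.2,"y":1.0,"z":1.6,"rx":0.32,"ry":-0.03,"rz":0.07}
{"x":-0.3,"y":1.2,"z":2.2,"rx":0.43,"ry":-0.05,"rz":0.09}
{"x":-0.4,"y":1.4,"z":2.9,"rx":0.54,"ry":-0.06,"rz":0.11}
{"x":-0.6,"y":1.6,"z":3.6,"rx":0.65,"ry":-0.07,"rz":0.14}
{"x":-0.8,"y":1.6,"z":4.3,"rx":0.76,"ry":-0.08,"rz":0.16}
{"x":-1.0,"y":1.6,"z":5.1,"rx":0.86,"ry":-0.09,"rz":0.19}
x -1.93 y 1.08 z 8.46 | rx 1.293 ry -0.127 rz 0.295
```

Emit:
carry_out(
  moves=[
    {"x": 0,"y": 0.4,"z": 0.5,"rx": 0.11,"ry": -0.01,"rz": 0.02,"gripper": 0},
    {"x": -0.1,"y": 0.7,"z": 1.0,"rx": 0.22,"ry": -0.02,"rz": 0.04,"gripper": 0},
    {"x": -0.2,"y": 1.0,"z": 1.6,"rx": 0.32,"ry": -0.03,"rz": 0.07,"gripper": 0},
    {"x": -0.3,"y": 1.2,"z": 2.2,"rx": 0.43,"ry": -0.05,"rz": 0.09,"gripper": 0},
    {"x": -0.4,"y": 1.4,"z": 2.9,"rx": 0.54,"ry": -0.06,"rz": 0.11,"gripper": 0},
    {"x": -0.6,"y": 1.6,"z": 3.6,"rx": 0.65,"ry": -0.07,"rz": 0.14,"gripper": 0},
    {"x": -0.8,"y": 1.6,"z": 4.3,"rx": 0.76,"ry": -0.08,"rz": 0.16,"gripper": 0},
    {"x": -1.0,"y": 1.6,"z": 5.1,"rx": 0.86,"ry": -0.09,"rz": 0.19,"gripper": 0},
  ],
)

```text
time_s: 4.38
position: [0.4757, -0.1303, 0.1594]
ee_rot: [2.828, 0.818, -0.124]
contact_force: [0.2, -0.2, -0.2]
opening: 1.002
```

Run:
```python
from nxt import *
s,p,R=cur();print(s["joint_pos"].round(3),toloc(MAG,p).round(3))
t=np.radians(38);Q=rot(MAG[1],t,-1)
def G(b): return loc(MAG,-.093+.015*np.sin(t)-b*np.sin(t),0,.051-.015*np.cos(t)+b*np.cos(t))
for b in(.12,.06,0):
    r=ik(G(b),Q,[-.4,.4,2.4,2.9,.3,-1.45]);print(r.x.round(2),r.cost)
show((G(.12),Q),(G(.06),Q),(G(0),Q)); print(toloc(MAG,G(0)))
```

```text
[-0.409  0.288  2.425  2.561  0.359 -1.544] [-0.155  0.033  0.159]
[-0.41  0.33  2.4   2.83  0.25 -1.37] 6.131452184653091e-20
[-0.39  0.49  2.33  2.94  0.35 -1.47] 2.9915532534596373e-25
[-0.38  0.64  2.26  2.99  0.42 -1.51] 5.679934340303364e-22
x 1.31 y 2.37 z 3.24 | rx 0.432 ry -0.105 rz 0.088
x 7.26 y 2.75 z 3.96 | rx 0.432 ry -0.105 rz 0.088
x 13.20 y 3.12 z 4.68 | rx 0.432 ry -0.105 rz 0.088
[-8.37650779e-02  2.08166817e-17  3.91798387e-02]
```

Emit:
carry_out(
  moves=[
    {"x": 1.3,"y": 2.4,"z": 3.2,"rx": 0.432,"ry": -0.105,"rz": 0.088,"gripper": 0},
    {"x": 1.3,"y": 2.4,"z": 3.2,"rx": 0.432,"ry": -0.105,"rz": 0.088,"gripper": 0},
    {"x": 1.3,"y": 2.4,"z": 3.2,"rx": 0.432,"ry": -0.105,"rz": 0.088,"gripper": 0},
    {"x": 1.3,"y": 2.4,"z": 3.2,"rx": 0.432,"ry": -0.105,"rz": 0.088,"gripper": 0},
    {"x": 1.3,"y": 2.4,"z": 3.2,"rx": 0.432,"ry": -0.105,"rz": 0.088,"gripper": 0},
    {"x": 7.3,"y": 2.75,"z": 3.96,"rx": 0.432,"ry": -0.105,"rz": 0.088,"gripper": 0},
    {"x": 7.3,"y": 2.75,"z": 3.96,"rx": 0.432,"ry": -0.105,"rz": 0.088,"gripper": 0},
    {"x": 7.3,"y": 2.75,"z": 3.96,"rx": 0.432,"ry": -0.105,"rz": 0.088,"gripper": 0},
  ],
)

```text
time_s: 5.05
position: [0.5012, -0.1714, 0.0853]
ee_rot: [-3.141, 0.906, -0.277]
contact_force: [-0.3, 0.7, 0.7]
opening: 1.001
```

Run:
```python
from nxt import *
import cv2
s,p,R=cur();print(s["joint_pos"].round(3),toloc(MAG,p).round(4))
t=np.radians(38);Q=rot(MAG[1],t,-1)
def G(b): return loc(MAG,-.093+.015*np.sin(t)-b*np.sin(t),0,.051-.015*np.cos(t)+b*np.cos(t))
show((G(0),Q))
im=ctrl.camera("top")["img"];cv2.imwrite("pics/b1.png",cv2.resize(im[170:280,320:420],None,fx=5.4,fy=5.4,interpolation=2))
im=ctrl.camera("scene")["img"];cv2.imwrite("pics/b2.png",cv2.resize(im[110:240,220:350],None,fx=4.5,fy=4.5,interpolation=2))
```

```text
[-0.392  0.497  2.331  2.936  0.355 -1.468] [-0.1187  0.001   0.0853]
x 5.79 y 0.12 z 0.09 | rx 0.003 ry -0.001 rz 0.002
```

View pics/b1.png

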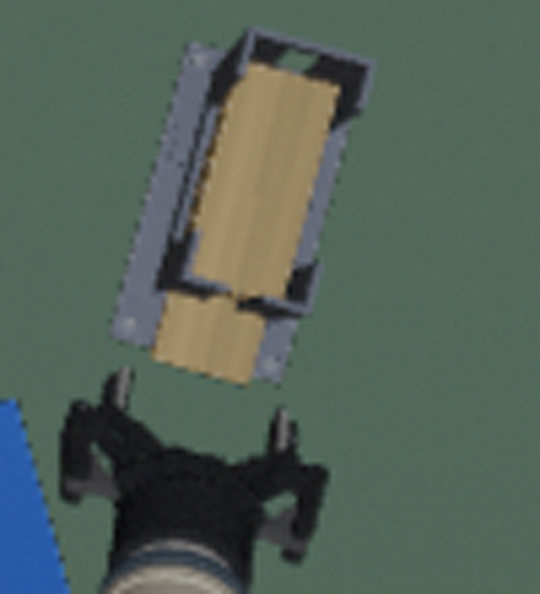

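View pics/b2.png

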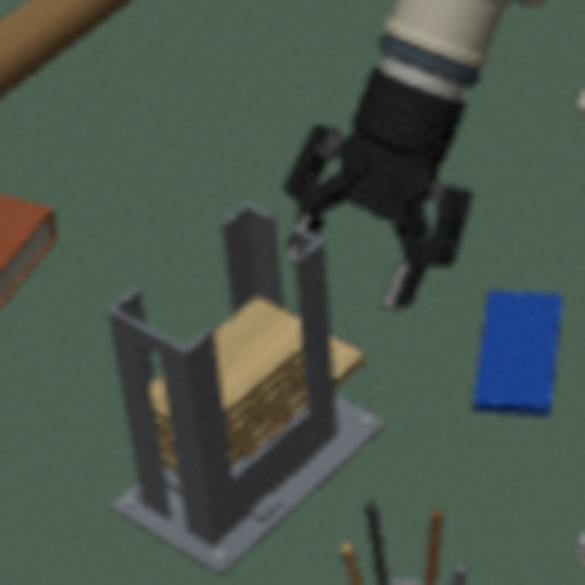

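The fingers straddle the protruding end: tips at top-crop (122,370) and (283,412), blank end at (152,355)–(250,383). They are about level with it sideways, so I go in.

Emit:
carry_out(
  moves=[
    {"x": 2.5,"y": 0.1,"z": 0.1,"rx": 0,"ry": 0,"rz": 0,"gripper": 0},
    {"x": 4.5,"y": 0.1,"z": 0.1,"rx": 0,"ry": 0,"rz": 0,"gripper": 0},
    {"x": 5.8,"y": 0.1,"z": 0.1,"rx": 0,"ry": 0,"rz": 0,"gripper": 0},
    {"x": 5.8,"y": 0.1,"z": 0.1,"rx": 0,"ry": 0,"rz": 0,"gripper": 0},
    {"x": 5.8,"y": 0.1,"z": 0.1,"rx": 0,"ry": 0,"rz": 0,"gripper": 0},
  ],
)

```text
time_s: 5.57
position: [0.5312, -0.1808, 0.0403]
ee_rot: [-3.141, 0.909, -0.277]
contact_force: [-0.6, -0.5, -0.1]
opening: 0.997
```

Run:
```python
from nxt import *
import cv2
s,p,R=cur();print(toloc(MAG,p).round(4))
im=ctrl.camera("top")["img"];cv2.imwrite("pics/d1.png",cv2.resize(im[190:260,330:410],None,fx=8,fy=8,interpolation=2))
im=ctrl.camera("scene")["img"];cv2.imwrite("pics/d2.png",cv2.resize(im[130:230,240:340],None,fx=5.8,fy=5.8,interpolation=2))
```

```text
[-0.0873  0.0003  0.0403]
```

View pics/d1.png

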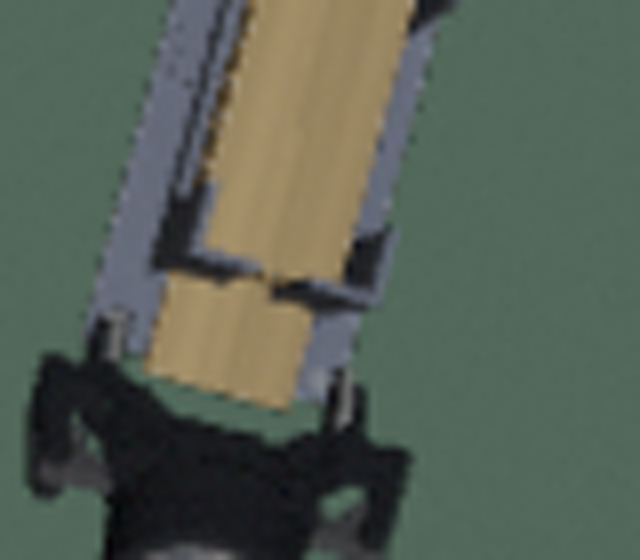

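View pics/d2.png

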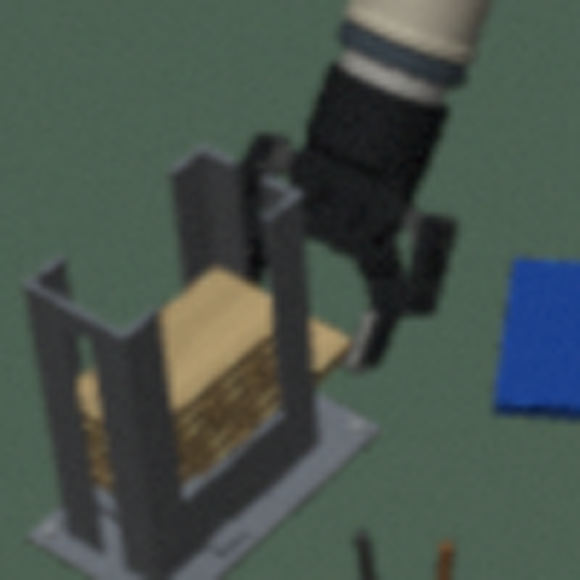

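Run:
```python
from nxt import *
t=np.radians(38);Q=rot(MAG[1],t,-1)
show((loc(MAG,-.083,0.0005,.036),Q))
```

```text
x 0.65 y -0.04 z -0.05 | rx 0.002 ry 0.001 rz 0.002
```

Emit:
carry_out(
  moves=[
    {"x": 0.7,"y": 0,"z": 0,"rx": 0,"ry": 0,"rz": 0,"gripper": 0},
    {"x": 0.7,"y": 0,"z": 0,"rx": 0,"ry": 0,"rz": 0,"gripper": 0.15},
    {"x": 0.7,"y": 0,"z": 0,"rx": 0,"ry": 0,"rz": 0,"gripper": 0.25},
    {"x": 0.7,"y": 0,"z": 0,"rx": 0,"ry": 0,"rz": 0,"gripper": 0.28},
    {"x": 0.7,"y": 0,"z": 0,"rx": 0,"ry": 0,"rz": 0,"gripper": 0.3},
    {"x": 0.7,"y": 0,"z": 0,"rx": 0,"ry": 0,"rz": 0,"gripper": 0.35},
  ],
  grip_force=25,
)

```text
time_s: 6.17
position: [0.5351, -0.182, 0.0356]
ee_rot: [-3.141, 0.908, -0.277]
contact_force: [-2.4, 2.0, 6.0]
opening: 0.698
```

Run:
```python
from nxt import *
s,p,R=cur();print(toloc(MAG,p).round(4),s["opening"],np.round(s["contact_force"],2),np.round(s["ft_torque"],2))
c,q=np.cos(MAG[1]),np.sin(MAG[1]);f=s["contact_force"];print("mag fx,fy",c*f[0]+q*f[1],-q*f[0]+c*f[1])
```

```text
[-0.0832  0.0002  0.0356] 0.6982112299907135 [-2.44  2.03  6.03] [0.15 0.06 0.22]
mag fx,fy -2.907101045048649 1.2777307850697905
```

Run:
```python
from nxt import *
s,p,R=cur()
for d in (.01,.05,.11): print(d,(R.inv().apply(loc(MAG,-d,0,0)-loc(MAG,0,0,0))*100).round(3))
print((R.inv().apply([0,0,.01])*100).round(3))
```

```text
0.01 [-0.615 -0.003  0.788]
0.05 [-3.077 -0.017  3.941]
0.11 [-6.77  -0.037  8.669]
[-0.788 -0.    -0.615]
```

Emit:
carry_out(
  moves=[
    {"x": 0,"y": 0,"z": 0,"rx": 0,"ry": 0,"rz": 0,"gripper": 0.6},
    {"x": 0,"y": 0,"z": 0,"rx": 0,"ry": 0,"rz": 0,"gripper": 0.6},
    {"x": -0.3,"y": 0,"z": 0.4,"rx": 0,"ry": 0,"rz": 0,"gripper": 0.6},
    {"x": -0.74,"y": 0,"z": 0.95,"rx": 0,"ry": 0,"rz": 0,"gripper": 0.6},
    {"x": -1.23,"y": 0,"z": 1.58,"rx": 0,"ry": 0,"rz": 0,"gripper": 0.6},
    {"x": -1.85,"y": 0,"z": 2.36,"rx": 0,"ry": 0,"rz": 0,"gripper": 0.6},
    {"x": -2.46,"y": 0,"z": 3.15,"rx": 0,"ry": 0,"rz": 0,"gripper": 0.6},
    {"x": -3.08,"y": 0,"z": 3.94,"rx": 0,"ry": 0,"rz": 0,"gripper": 0.6},
  ],
  grip_force=60,
)

```text
time_s: 6.83
position: [0.4863, -0.1681, 0.0359]
ee_rot: [-3.141, 0.907, -0.277]
contact_force: [5.2, -1.7, 0.3]
opening: 0.693
```

Run:
```python
from nxt import *
import cv2
s,p,R=cur();print(toloc(MAG,p).round(4),s["opening"],np.round(s["contact_force"],2))
im=ctrl.camera("top")["img"];cv2.imwrite("pics/e1.png",cv2.resize(im[180:280,320:420],None,fx=5.8,fy=5.8,interpolation=2))
im=ctrl.camera("scene")["img"];cv2.imwrite("pics/e2.png",cv2.resize(im[130:230,240:340],None,fx=5.8,fy=5.8,interpolation=2))
```

```text
[-0.134   0.      0.0359] 0.6926668497060146 [ 5.25 -1.67  0.28]
```

View pics/e1.png

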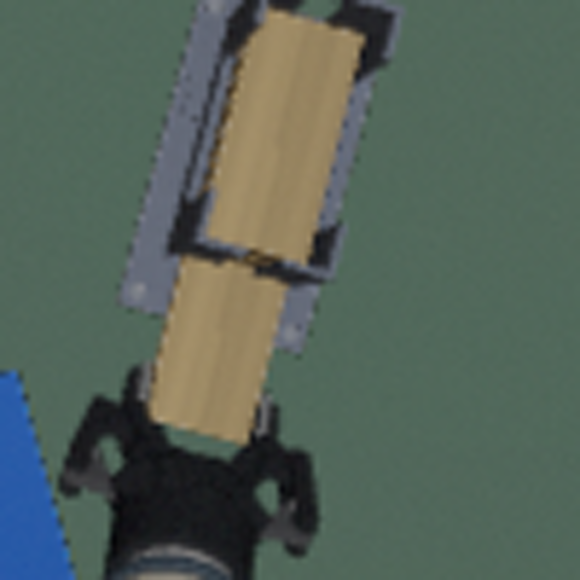

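View pics/e2.png

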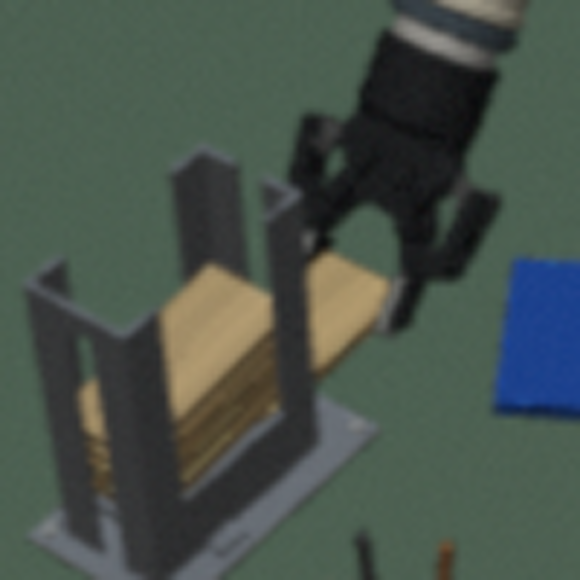

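The blank is coming out (front end at top-crop (150,415)–(250,440)) and the rest stay in place. Pulling on.

Emit:
carry_out(
  moves=[
    {"x": -0.62,"y": 0,"z": 0.79,"rx": 0,"ry": 0,"rz": 0,"gripper": 0.6},
    {"x": -1.23,"y": 0,"z": 1.58,"rx": 0,"ry": 0,"rz": 0,"gripper": 0.6},
    {"x": -1.85,"y": 0,"z": 2.36,"rx": 0,"ry": 0,"rz": 0,"gripper": 0.6},
    {"x": -2.46,"y": 0,"z": 3.15,"rx": 0,"ry": 0,"rz": 0,"gripper": 0.6},
    {"x": -3.08,"y": 0,"z": 3.94,"rx": 0,"ry": 0,"rz": 0,"gripper": 0.6},
    {"x": -3.7,"y": 0,"z": 4.73,"rx": 0,"ry": 0,"rz": 0,"gripper": 0.6},
    {"x": -4.0,"y": 0,"z": 5.12,"rx": 0,"ry": 0,"rz": 0,"gripper": 0.6},
    {"x": -4.0,"y": 0,"z": 5.12,"rx": 0,"ry": 0,"rz": 0,"gripper": 0.6},
  ],
)

```text
time_s: 7.6
position: [0.4195, -0.1488, 0.0348]
ee_rot: [-3.14, 0.915, -0.277]
contact_force: [0.2, -0.2, -0.5]
opening: 0.69
```

Run:
```python
from nxt import *
import cv2
s,p,R=cur();print(toloc(MAG,p).round(4),s["opening"],np.round(s["contact_force"],2),s["joint_pos"].round(2))
im=ctrl.camera("top")["img"];cv2.imwrite("pics/f1.png",cv2.resize(im[180:290,300:420],None,fx=5,fy=5,interpolation=2))
im=ctrl.camera("scene")["img"];cv2.imwrite("pics/f2.png",cv2.resize(im[110:230,240:360],None,fx=4.8,fy=4.8,interpolation=2))
```

```text
[-2.036e-01  1.000e-04  3.480e-02] 0.6897789812321278 [ 0.19 -0.17 -0.45] [-0.43  0.66  2.49  2.99  0.67 -1.57]
```

View pics/f1.png

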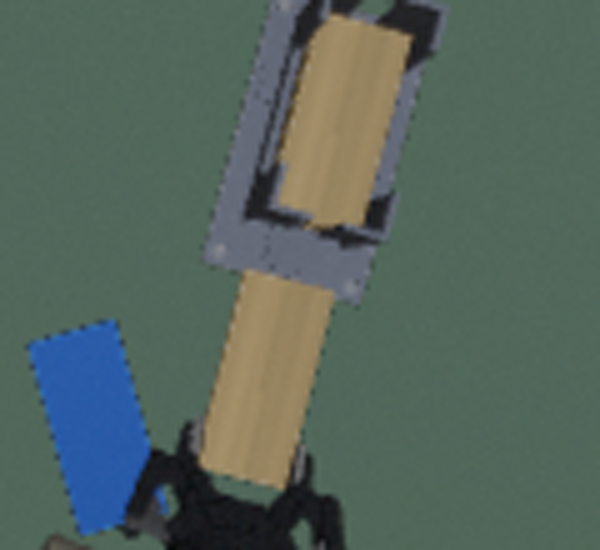

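View pics/f2.png

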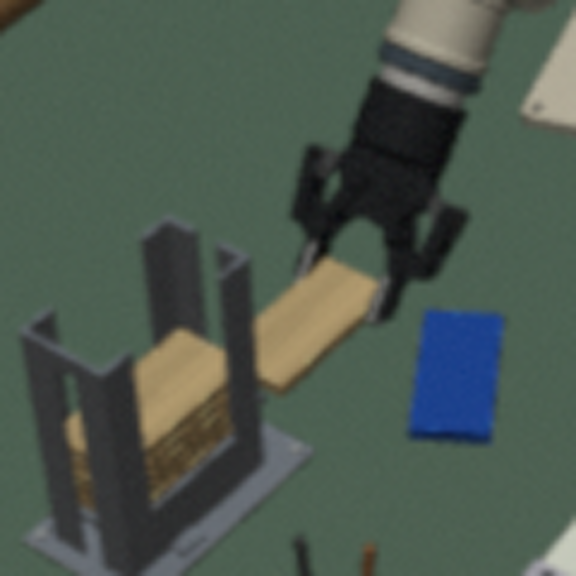

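The bottom blank is clear (far end at f1 (242,270)–(333,295)). The other five have dropped and sit flat in the magazine. Next is the route to the board.

Run:
```python
from nxt import *
from h import unproj,un,cams
C=cams()
s,p,R=cur()
for q in((200,467),(287,490),(242,270),(333,295)):
    print(toloc(MAG,unproj(C["top"],un(q,300,180,5),p[2]+.0154+.006)).round(4))
t=np.radians(38)
for x,y,z in((-.224,-.045,.009),(-.224,-.045,.05),(-.224,-.06,.05),(-.224,-.08,.09),(-.224,-.15,.09),(-.09,-.035,.02)):
    for tt in(38,44):
        b=ik(loc(BRD,x,y,z),rot(BRD[1],np.radians(tt),-1),[.5,.6,2.3,4,.5,-1.8]);e=b.fun
        print(x,y,z,tt,b.x.round(2),"err mm %.1f rad %.3f"%(np.linalg.norm(e[:3])*200,np.linalg.norm(e[3:])))
print(loc(BRD,-.224,-.08,.09),loc(BRD,-.224,-.15,.09),p)
```

```text
[-0.2321  0.0247  0.0569]
[-0.2315 -0.0322  0.0569]
[-0.1047  0.0311  0.0569]
[-0.1048 -0.0291  0.0569]
-0.224 -0.045 0.009 38 [ 0.83  0.72  2.34  4.3   0.63 -1.69] err mm 0.0 rad 0.000
-0.224 -0.045 0.009 44 [ 0.89  0.78  2.35  4.27  0.77 -1.58] err mm 0.0 rad 0.000
-0.224 -0.045 0.05 38 [ 0.83  0.6   2.35  4.45  0.59 -1.88] err mm 0.0 rad 0.000
-0.224 -0.045 0.05 44 [ 0.89  0.66  2.37  4.38  0.72 -1.73] err mm 0.0 rad 0.000
-0.224 -0.06 0.05 38 [ 0.81  0.6   2.38  4.39  0.59 -1.83] err mm 0.0 rad 0.000
-0.224 -0.06 0.05 44 [ 0.87  0.66  2.4   4.32  0.73 -1.68] err mm 0.0 rad 0.000
-0.224 -0.08 0.09 38 [ 0.77  0.47  2.42  4.45  0.56 -1.96] err mm 0.9 rad 0.010
-0.224 -0.08 0.09 44 [ 0.84  0.53  2.44  4.39  0.7  -1.8 ] err mm 0.0 rad 0.000
-0.224 -0.15 0.09 38 [ 0.62  0.45  2.53  4.16  0.57 -1.78] err mm 0.0 rad 0.000
-0.224 -0.15 0.09 44 [ 0.7   0.55  2.56  4.09  0.75 -1.61] err mm 0.0 rad 0.000
-0.09 -0.035 0.02 38 [ 0.56  0.7   2.17  4.28  0.5  -1.99] err mm 0.0 rad 0.000
-0.09 -0.035 0.02 44 [ 0.6   0.74  2.19  4.17  0.64 -1.82] err mm 0.0 rad 0.000
[0.38899018 0.1779137  0.09      ] [0.37310673 0.10973954 0.09      ] [ 0.42232194 -0.14977716  0.03549152]
```

Run:
```python
from nxt import *
A=(np.array([.42,-.15,.07]),rot(MAG[1],np.radians(38),-1))
B=(loc(BRD,-.224,-.065,.06),rot(BRD[1],np.radians(40),-1))
q=cur()[0]["joint_pos"]
for u in np.linspace(0,1,6):
    P=A[0]*(1-u)+B[0]*u;Q=rot(MAG[1]*(1-u)+BRD[1]*u,np.radians(38+2*u),-1)
    b=ik(P,Q,q);q=b.x;print(P.round(3),q.round(2),b.cost)
show(A,B)
```

```text
[ 0.42 -0.15  0.07] [-0.43  0.53  2.5   2.96  0.56 -1.54] 9.699419117160846e-19
[ 0.414 -0.081  0.068] [-0.18  0.55  2.55  3.23  0.63 -1.58] 4.0558512607841496e-22
[ 0.409 -0.013  0.066] [ 0.1   0.57  2.57  3.51  0.67 -1.57] 1.0071485886884839e-28
[0.403 0.056 0.064] [ 0.39  0.58  2.54  3.8   0.67 -1.59] 6.59571797870757e-26
[0.398 0.124 0.062] [ 0.63  0.58  2.48  4.09  0.64 -1.68] 7.901384136735759e-29
[0.392 0.193 0.06 ] [ 0.82  0.59  2.4   4.38  0.63 -1.81] 1.287238506430664e-28
x -2.86 y 0.08 z -1.95 | rx 0.002 ry 0.003 rz 0.002
x -9.45 y -32.10 z 8.20 | rx -0.039 ry 0.037 rz -0.030
```

Run:
```python
from nxt import *
show((np.array([.42,-.15,.07]),rot(MAG[1],np.radians(38),-1)),(np.array([.432,-.01,.07]),rot(-.255,np.radians(39),-1)))
```

```text
x -2.86 y 0.08 z -1.95 | rx 0.002 ry 0.003 rz 0.002
x -4.50 y -13.71 z 0.18 | rx -0.018 ry 0.020 rz -0.014
```

Emit:
carry_out(
  moves=[
    {"x": -1.4,"y": 0,"z": -1.0,"rx": 0,"ry": 0,"rz": 0,"gripper": 0.6},
    {"x": -2.9,"y": 0,"z": -1.9,"rx": 0,"ry": 0,"rz": 0,"gripper": 0.6},
    {"x": -2.9,"y": 0,"z": -1.9,"rx": 0,"ry": 0,"rz": 0,"gripper": 0.6},
    {"x": -3.4,"y": -4,"z": -1.2,"rx": 0,"ry": 0,"rz": 0,"gripper": 0.6},
    {"x": -4.0,"y": -8,"z": -0.5,"rx": -0.01,"ry": 0.01,"rz": -0.01,"gripper": 0.6},
    {"x": -4.5,"y": -11,"z": 0.2,"rx": -0.018,"ry": 0.02,"rz": -0.014,"gripper": 0.6},
    {"x": -4.5,"y": -13.7,"z": 0.2,"rx": -0.018,"ry": 0.02,"rz": -0.014,"gripper": 0.6},
    {"x": -4.5,"y": -13.7,"z": 0.2,"rx": -0.018,"ry": 0.02,"rz": -0.014,"gripper": 0.6},
  ],
)

```text
time_s: 8.47
position: [0.4335, -0.0041, 0.0696]
ee_rot: [-3.141, 0.889, -0.244]
contact_force: [0.5, 0.4, -0.3]
opening: 0.691
```

Run:
```python
from nxt import *
s,p,R=cur();print(p.round(4),s["opening"],s["joint_pos"].round(2))
show((np.array([.415,.1,.066]),rot(-.235,np.radians(39.5),-1)),(loc(BRD,-.224,-.065,.06),rot(BRD[1],np.radians(40),-1)))
```

```text
[ 0.4335 -0.0041  0.0696] 0.6907344874509632 [ 0.12  0.55  2.52  3.54  0.61 -1.62]
x -2.44 y -9.66 z 3.58 | rx -0.008 ry 0.007 rz -0.006
x -4.77 y -18.08 z 7.41 | rx -0.012 ry 0.016 rz -0.010
```

Emit:
carry_out(
  moves=[
    {"x": -1.2,"y": -4,"z": 1.8,"rx": 0,"ry": 0,"rz": 0,"gripper": 0.6},
    {"x": -2.4,"y": -8,"z": 3.6,"rx": -0.008,"ry": 0.007,"rz": -0.006,"gripper": 0.6},
    {"x": -3.4,"y": -12,"z": 5,"rx": -0.01,"ry": 0.01,"rz": -0.01,"gripper": 0.6},
    {"x": -4.3,"y": -15.5,"z": 6.5,"rx": -0.012,"ry": 0.016,"rz": -0.01,"gripper": 0.6},
    {"x": -4.8,"y": -18.1,"z": 7.4,"rx": -0.012,"ry": 0.016,"rz": -0.01,"gripper": 0.6},
    {"x": -4.8,"y": -18.1,"z": 7.4,"rx": -0.012,"ry": 0.016,"rz": -0.01,"gripper": 0.6},
    {"x": -4.8,"y": -18.1,"z": 7.4,"rx": -0.012,"ry": 0.016,"rz": -0.01,"gripper": 0.6},
    {"x": -4.8,"y": -18.1,"z": 7.4,"rx": -0.012,"ry": 0.016,"rz": -0.01,"gripper": 0.6},
  ],
)

```text
time_s: 9.13
position: [0.3925, 0.1936, 0.0601]
ee_rot: [-3.141, 0.872, -0.227]
contact_force: [-0.7, 0.7, -0.8]
opening: 0.688
```

Run:
```python
from nxt import *
import cv2
s,p,R=cur();print(toloc(BRD,p).round(4),s["opening"],s["joint_pos"].round(2),s["ee_rot"])
show((loc(BRD,-.224,-.045,.03),rot(BRD[1],np.radians(38),-1)),(loc(BRD,-.224,-.045,.0095),rot(BRD[1],np.radians(38),-1)))
im=ctrl.camera("top")["img"];cv2.imwrite("pics/g1.png",cv2.resize(im[180:300,200:320],None,fx=4.8,fy=4.8,interpolation=2))
im=ctrl.camera("scene")["img"];cv2.imwrite("pics/g2.png",cv2.resize(im[130:260,320:450],None,fx=4.5,fy=4.5,interpolation=2))
```

```text
[-0.2241 -0.0639  0.0601] 0.6883235051401632 [ 0.82  0.59  2.4   4.38  0.63 -1.81] [-3.1412296   0.87184621 -0.22662218]
x 2.31 y -1.89 z 1.93 | rx 0.001 ry -0.036 rz 0.001
x 3.88 y -1.89 z 3.25 | rx 0.001 ry -0.036 rz 0.001
```

View pics/g1.png

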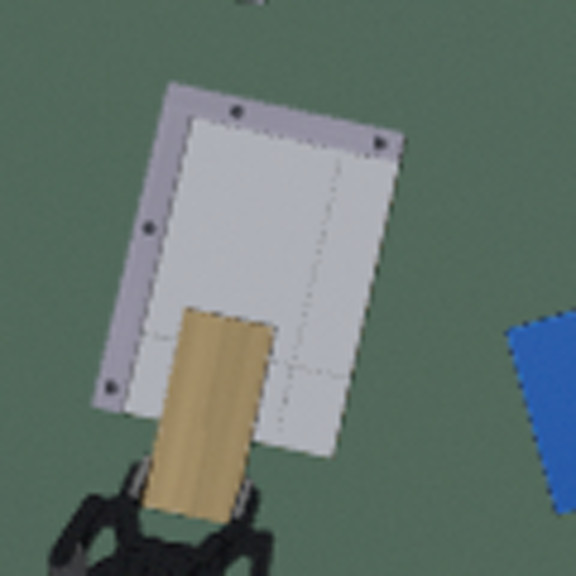

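View pics/g2.png

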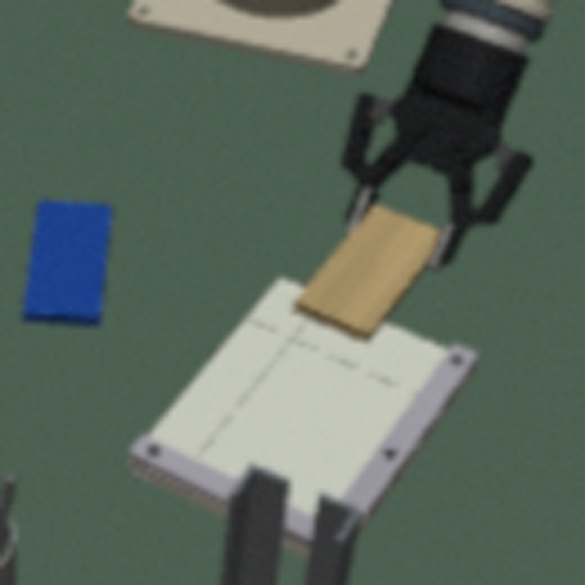

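Aligned with the board, overhanging the near edge as planned (blank (183,308)–(273,325) to (142,507)–(230,522)). Lowering it 5 mm further in, feeling for contact.

Run:
```python
from nxt import *
for z in(.03,.014,.012,.0105,.009): show((loc(BRD,-.219,-.045,z),rot(BRD[1],np.radians(38),-1)))
```

```text
x 2.61 y -2.13 z 1.56 | rx -0.000 ry -0.035 rz -0.002
x 3.84 y -2.14 z 2.59 | rx -0.000 ry -0.035 rz -0.002
x 3.99 y -2.14 z 2.71 | rx -0.000 ry -0.035 rz -0.002
x 4.11 y -2.14 z 2.81 | rx -0.000 ry -0.035 rz -0.002
x 4.22 y -2.14 z 2.91 | rx -0.000 ry -0.035 rz -0.002
```

Emit:
carry_out(
  moves=[
    {"x": 1.3,"y": -1.1,"z": 0.8,"rx": 0,"ry": -0.035,"rz": 0,"gripper": 0.6},
    {"x": 2.6,"y": -2.1,"z": 1.56,"rx": 0,"ry": -0.035,"rz": 0,"gripper": 0.6},
    {"x": 3.2,"y": -2.1,"z": 2.1,"rx": 0,"ry": -0.035,"rz": 0,"gripper": 0.6},
    {"x": 3.6,"y": -2.1,"z": 2.4,"rx": 0,"ry": -0.035,"rz": 0,"gripper": 0.6},
    {"x": 3.84,"y": -2.1,"z": 2.59,"rx": 0,"ry": -0.035,"rz": 0,"gripper": 0.6},
    {"x": 3.84,"y": -2.1,"z": 2.59,"rx": 0,"ry": -0.035,"rz": 0,"gripper": 0.6},
  ],
)

```text
time_s: 9.73
position: [0.4015, 0.2088, 0.0135]
ee_rot: [3.137, 0.909, -0.236]
contact_force: [0.2, -0.3, -0.4]
opening: 0.689
```

Run:
```python
from nxt import *
s,p,R=cur();print(toloc(BRD,p).round(4),s["opening"],np.round(s["contact_force"],2),np.round(s["ft_torque"],2),s["ee_rot"])
for z in(.012,.0105,.009,.0075): show((loc(BRD,-.219,-.045,z),rot(BRD[1],np.radians(38),-1)))
```

```text
[-0.2189 -0.0471  0.0135] 0.6891304695312503 [ 0.21 -0.34 -0.45] [0.09 0.45 0.05] [ 3.13673342  0.90876291 -0.23608651]
x 0.11 y -0.21 z 0.10 | rx -0.001 ry 0.001 rz -0.004
x 0.23 y -0.21 z 0.19 | rx -0.001 ry 0.001 rz -0.004
x 0.34 y -0.21 z 0.29 | rx -0.001 ry 0.001 rz -0.004
x 0.46 y -0.21 z 0.38 | rx -0.001 ry 0.001 rz -0.004
```

Emit:
carry_out(
  moves=[
    {"x": 0.11,"y": 0,"z": 0.1,"rx": 0,"ry": 0,"rz": 0,"gripper": 0.6},
    {"x": 0.23,"y": 0,"z": 0.19,"rx": 0,"ry": 0,"rz": 0,"gripper": 0.6},
    {"x": 0.34,"y": 0,"z": 0.29,"rx": 0,"ry": 0,"rz": 0,"gripper": 0.6},
    {"x": 0.34,"y": 0,"z": 0.29,"rx": 0,"ry": 0,"rz": 0,"gripper": 0.6},
  ],
)

```text
time_s: 10.07
position: [0.4012, 0.2087, 0.0091]
ee_rot: [3.137, 0.909, -0.236]
contact_force: [-0.1, 0.0, 0.1]
opening: 0.688
```

Run:
```python
from nxt import *
s,p,R=cur();print(toloc(BRD,p).round(4),s["opening"],np.round(s["contact_force"],2),np.round(s["ft_torque"],2),s["ee_rot"])
for z in(.0075,.006): show((loc(BRD,-.219,-.045,z),rot(BRD[1],np.radians(38),-1)))
```

```text
[-0.2191 -0.0472  0.0091] 0.6878330947555114 [-0.05  0.    0.06] [ 0.13  0.36 -0.01] [ 3.13689321  0.9086909  -0.23597882]
x 0.13 y -0.22 z 0.09 | rx -0.001 ry 0.001 rz -0.004
x 0.25 y -0.22 z 0.18 | rx -0.001 ry 0.001 rz -0.004
```

Emit:
carry_out(
  moves=[
    {"x": 0.06,"y": 0,"z": 0.05,"rx": 0,"ry": 0,"rz": 0,"gripper": 0.6},
    {"x": 0.08,"y": 0,"z": 0.06,"rx": 0,"ry": 0,"rz": 0,"gripper": 0.6},
    {"x": 0.08,"y": 0,"z": 0.06,"rx": 0,"ry": 0,"rz": 0,"gripper": 0.6},
  ],
)

```text
time_s: 10.32
position: [0.4014, 0.2088, 0.0087]
ee_rot: [3.137, 0.907, -0.235]
contact_force: [-3.2, 0.8, 7.0]
opening: 0.689
```

Run:
```python
from nxt import *
s,p,R=cur();print(toloc(BRD,p).round(4),s["opening"],np.round(s["contact_force"],2),np.round(s["ft_torque"],2),s["ee_rot"])
```

```text
[-0.219  -0.0471  0.0087] 0.689290522865313 [-3.15  0.78  6.96] [ 0.12 -0.13 -0.06] [ 3.13747233  0.90728987 -0.23506223]
```

Contact at the height predicted (7 N). Opening gently.

Emit:
carry_out(
  moves=[
    {"x": -0.03,"y": 0,"z": -0.03,"rx": 0,"ry": 0,"rz": 0,"gripper": 0.28},
    {"x": -0.03,"y": 0,"z": -0.03,"rx": 0,"ry": 0,"rz": 0,"gripper": 0.26},
    {"x": -0.03,"y": 0,"z": -0.03,"rx": 0,"ry": 0,"rz": 0,"gripper": 0.2},
    {"x": -0.03,"y": 0,"z": -0.03,"rx": 0,"ry": 0,"rz": 0,"gripper": 0.05},
    {"x": -0.03,"y": 0,"z": -0.03,"rx": 0,"ry": 0,"rz": 0,"gripper": 0},
    {"x": -0.03,"y": 0,"z": -0.03,"rx": 0,"ry": 0,"rz": 0,"gripper": 0},
  ],
  grip_force=20,
)

```text
time_s: 10.82
position: [0.4014, 0.2088, 0.0091]
ee_rot: [3.137, 0.907, -0.235]
contact_force: [0.6, -0.5, 0.1]
opening: 1.003
```

Run:
```python
from nxt import *
import cv2
s,p,R=cur();print(toloc(BRD,p).round(4),s["opening"],np.round(s["contact_force"],2))
im=ctrl.camera("top")["img"];cv2.imwrite("pics/i1.png",cv2.resize(im[190:300,200:310],None,fx=5.2,fy=5.2,interpolation=2))
im=ctrl.camera("scene")["img"];cv2.imwrite("pics/i2.png",cv2.resize(im[130:260,320:450],None,fx=4.5,fy=4.5,interpolation=2))
```

```text
[-0.2189 -0.0471  0.0091] 1.0034942522611834 [ 0.57 -0.54  0.09]
```

View pics/i1.png

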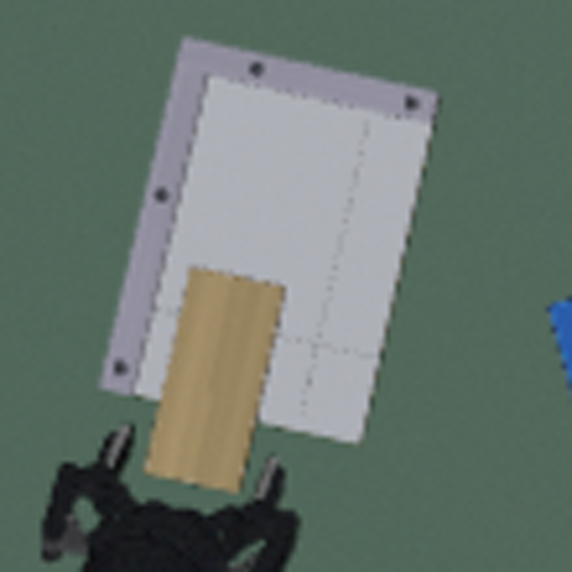

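View pics/i2.png

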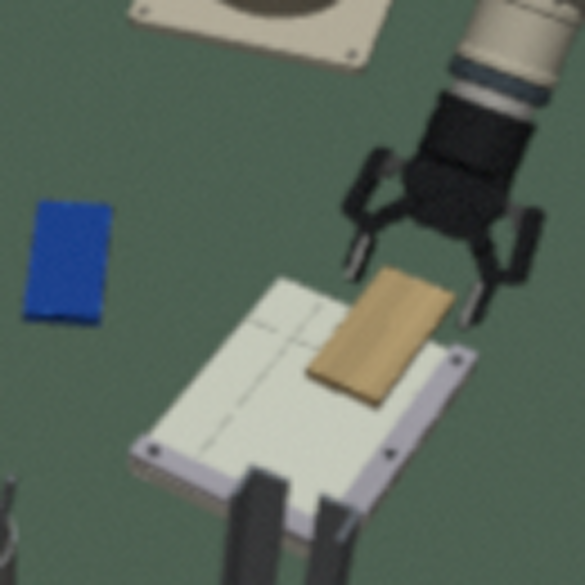

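The blank lies flat, overhanging the near edge by about 40 mm, with its top corners at i1 (190,267), (285,287), (147,470) and (240,490). I'll regrip it higher so the tips clear the board, then slide it right and forward.

Run:
```python
from nxt import *
Q=rot(BRD[1],np.radians(38),-1)
show((loc(BRD,-.2195,-.047,.0235),Q),(loc(BRD,-.214,-.047,.0235),Q))
for x,y in((-.214,-.047),(-.2,-.07),(-.15,-.07),(-.095,-.07),(-.05,-.1)):
    b=ik(loc(BRD,x,y,.0235),Q,[.7,.6,2.3,4.2,.5,-1.8]);print(b.x.round(2),b.cost)
```

```text
x -1.17 y -0.01 z -0.85 | rx -0.001 ry -0.000 rz -0.004
x -0.84 y -0.01 z -1.28 | rx -0.001 ry -0.000 rz -0.004
[ 0.8   0.68  2.34  4.32  0.61 -1.76] 3.117689098768454e-19
[ 0.73  0.68  2.36  4.21  0.61 -1.71] 8.024988908291531e-21
[ 0.61  0.68  2.3   4.17  0.57 -1.8 ] 8.841255139202059e-22
[ 0.51  0.68  2.23  4.15  0.51 -1.9 ] 4.882335588746983e-21
[ 0.38  0.68  2.2   4.03  0.47 -1.9 ] 8.381482593737609e-25
```

Emit:
carry_out(
  moves=[
    {"x": -0.6,"y": 0,"z": -0.45,"rx": 0,"ry": 0,"rz": 0,"gripper": 0},
    {"x": -1.17,"y": 0,"z": -0.85,"rx": 0,"ry": 0,"rz": -0.004,"gripper": 0},
    {"x": -0.84,"y": 0,"z": -1.28,"rx": 0,"ry": 0,"rz": -0.004,"gripper": 0},
    {"x": -0.84,"y": 0,"z": -1.28,"rx": 0,"ry": 0,"rz": -0.004,"gripper": 0.15},
    {"x": -0.84,"y": 0,"z": -1.28,"rx": 0,"ry": 0,"rz": -0.004,"gripper": 0.28},
    {"x": -0.84,"y": 0,"z": -1.28,"rx": 0,"ry": 0,"rz": -0.004,"gripper": 0.4},
    {"x": -0.84,"y": 0,"z": -1.28,"rx": 0,"ry": 0,"rz": -0.004,"gripper": 0.5},
    {"x": -0.84,"y": 0,"z": -1.28,"rx": 0,"ry": 0,"rz": -0.004,"gripper": 0.5},
  ],
  grip_force=35,
)

```text
time_s: 11.58
position: [0.4064, 0.2076, 0.0236]
ee_rot: [-3.141, 0.907, -0.229]
contact_force: [2.1, -0.6, 2.3]
opening: 0.686
```

Run:
```python
from nxt import *
import cv2
s,p,R=cur();print(toloc(BRD,p).round(4),s["opening"],np.round(s["contact_force"],2))
Q=rot(BRD[1],np.radians(38),-1)
show((loc(BRD,-.214,-.07,.0235),Q),(loc(BRD,-.11,-.07,.0235),Q))
im=ctrl.camera("top")["img"];cv2.imwrite("pics/j1.png",cv2.resize(im[190:300,200:310],None,fx=5.2,fy=5.2,interpolation=2))
im=ctrl.camera("scene")["img"];cv2.imwrite("pics/j2.png",cv2.resize(im[160:240,370:450],None,fx=7,fy=7,interpolation=2))
```

```text
[-0.2138 -0.0471  0.0236] 0.6861749790771001 [ 2.07 -0.61  2.34]
x -0.01 y 2.29 z 0.02 | rx -0.001 ry -0.001 rz -0.000
x 6.40 y 2.28 z -8.17 | rx -0.001 ry -0.001 rz -0.000
```

View pics/j1.png

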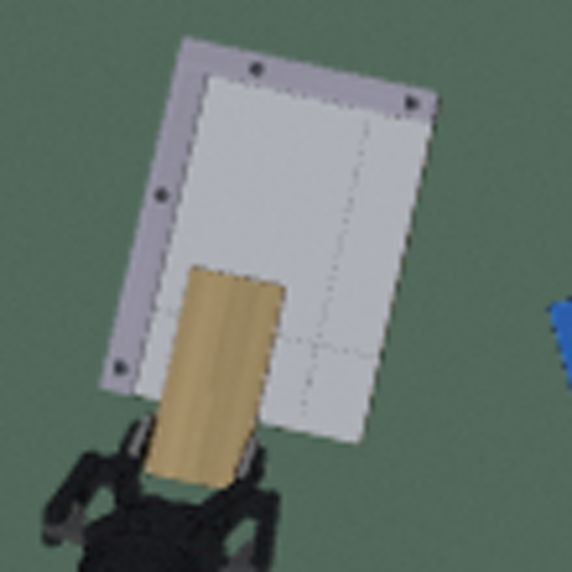

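View pics/j2.png

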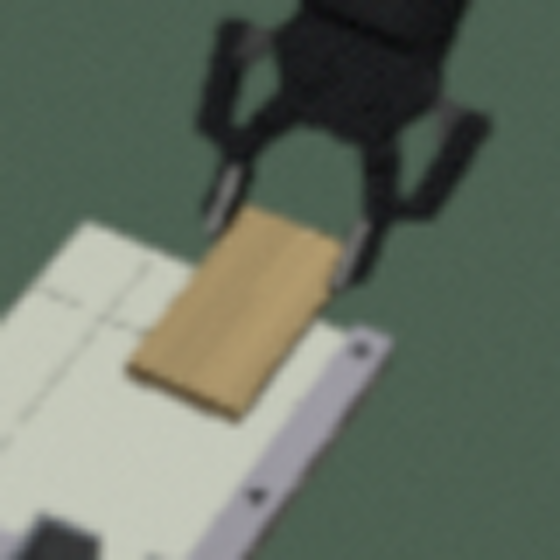

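Gripped at the edges (tips at j1 (142,437) and (250,458)). Sliding right, then forward.

Emit:
carry_out(
  moves=[
    {"x": 0,"y": 0.8,"z": 0,"rx": 0,"ry": 0,"rz": 0,"gripper": 0.5},
    {"x": 0,"y": 1.6,"z": 0,"rx": 0,"ry": 0,"rz": 0,"gripper": 0.5},
    {"x": 0,"y": 2.3,"z": 0,"rx": 0,"ry": 0,"rz": 0,"gripper": 0.5},
    {"x": 0.92,"y": 2.3,"z": -1.17,"rx": 0,"ry": 0,"rz": 0,"gripper": 0.5},
    {"x": 1.85,"y": 2.3,"z": -2.35,"rx": 0,"ry": 0,"rz": 0,"gripper": 0.5},
    {"x": 2.77,"y": 2.3,"z": -3.53,"rx": 0,"ry": 0,"rz": 0,"gripper": 0.5},
    {"x": 3.7,"y": 2.3,"z": -4.72,"rx": 0,"ry": 0,"rz": 0,"gripper": 0.5},
    {"x": 4.62,"y": 2.3,"z": -5.9,"rx": 0,"ry": 0,"rz": 0,"gripper": 0.5},
  ],
)

```text
time_s: 12.35
position: [0.4739, 0.1679, 0.0239]
ee_rot: [-3.141, 0.907, -0.228]
contact_force: [-7.3, 1.8, 10.7]
opening: 0.687
```

Run:
```python
from nxt import *
import cv2
s,p,R=cur();print(toloc(BRD,p).round(4),s["opening"],np.round(s["contact_force"],2))
Q=rot(BRD[1],np.radians(38),-1)
for x in(-.12,-.105,-.1,-.097,-.093,-.09): show((loc(BRD,x,-.07,.0235),Q))
im=ctrl.camera("top")["img"];cv2.imwrite("pics/k1.png",cv2.resize(im[190:300,200:310],None,fx=5.2,fy=5.2,interpolation=2))
```

```text
[-0.1391 -0.0705  0.0239] 0.6869689290393708 [-7.28  1.79 10.74]
x 1.20 y -0.05 z -1.48 | rx 0.000 ry -0.000 rz 0.000
x 2.13 y -0.05 z -2.66 | rx 0.000 ry -0.000 rz 0.000
x 2.44 y -0.05 z -3.06 | rx 0.000 ry -0.000 rz 0.000
x 2.62 y -0.05 z -3.29 | rx 0.000 ry -0.000 rz 0.000
x 2.87 y -0.05 z -3.61 | rx 0.000 ry -0.000 rz 0.000
x 3.05 y -0.05 z -3.84 | rx 0.000 ry -0.000 rz 0.000
```

View pics/k1.png

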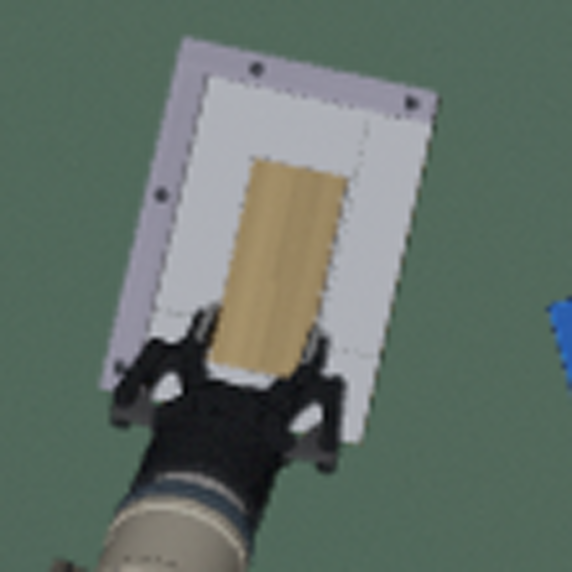

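Emit:
carry_out(
  moves=[
    {"x": -0.06,"y": 0,"z": -0.05,"rx": 0,"ry": 0,"rz": 0,"gripper": 0.5},
    {"x": 0.5,"y": 0,"z": -0.75,"rx": 0,"ry": 0,"rz": 0,"gripper": 0.5},
    {"x": 1.14,"y": 0,"z": -1.53,"rx": 0,"ry": 0,"rz": 0,"gripper": 0.5},
    {"x": 1.7,"y": 0,"z": -2.24,"rx": 0,"ry": 0,"rz": 0,"gripper": 0.5},
    {"x": 2.07,"y": 0,"z": -2.71,"rx": 0,"ry": 0,"rz": 0,"gripper": 0.5},
    {"x": 2.07,"y": 0,"z": -2.71,"rx": 0,"ry": 0,"rz": 0,"gripper": 0.5},
  ],
)

```text
time_s: 12.9
position: [0.5116, 0.1603, 0.0249]
ee_rot: [-3.137, 0.904, -0.227]
contact_force: [-0.3, 0.3, -0.3]
opening: 0.689
```

Run:
```python
from nxt import *
import cv2
s,p,R=cur();print(toloc(BRD,p).round(4),s["opening"],np.round(s["contact_force"],2))
Q=rot(BRD[1],np.radians(38),-1)
for x in(-.1,-.097,-.093,-.09,-.088): show((loc(BRD,x,-.07,.0242),Q))
im=ctrl.camera("top")["img"];cv2.imwrite("pics/l1.png",cv2.resize(im[190:300,200:310],None,fx=5.2,fy=5.2,interpolation=2))
```

```text
[-0.1006 -0.0693  0.0249] 0.6889072212835766 [-0.29  0.27 -0.3 ]
x 0.09 y 0.07 z -0.00 | rx -0.003 ry -0.004 rz 0.001
x 0.27 y 0.07 z -0.24 | rx -0.003 ry -0.004 rz 0.001
x 0.52 y 0.07 z -0.55 | rx -0.003 ry -0.004 rz 0.001
x 0.71 y 0.07 z -0.79 | rx -0.003 ry -0.004 rz 0.001
x 0.83 y 0.07 z -0.95 | rx -0.003 ry -0.004 rz 0.001
```

View pics/l1.png

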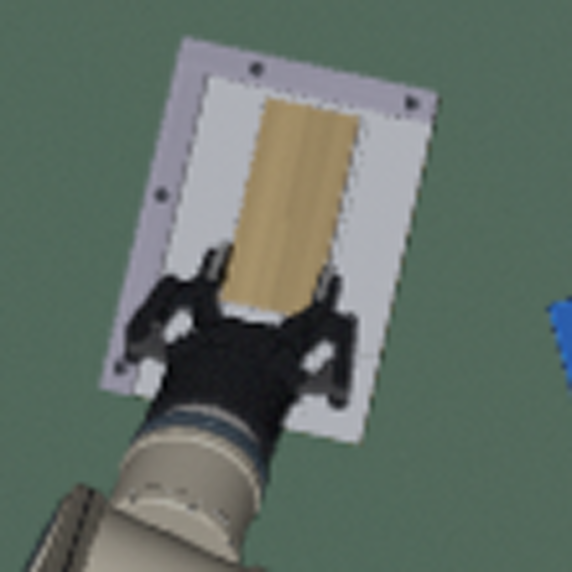

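Emit:
carry_out(
  moves=[
    {"x": 0.2,"y": 0,"z": -0.14,"rx": 0,"ry": 0,"rz": 0,"gripper": 0.5},
    {"x": 0.35,"y": 0,"z": -0.35,"rx": 0,"ry": 0,"rz": 0,"gripper": 0.5},
    {"x": 0.52,"y": 0,"z": -0.55,"rx": 0,"ry": 0,"rz": 0,"gripper": 0.5},
    {"x": 0.52,"y": 0,"z": -0.55,"rx": 0,"ry": 0,"rz": 0,"gripper": 0.5},
  ],
)

```text
time_s: 13.28
position: [0.5169, 0.1586, 0.024]
ee_rot: [-3.138, 0.906, -0.227]
contact_force: [-7.1, 3.1, 6.6]
opening: 0.683
```

Run:
```python
from nxt import *
s,p,R=cur();print(toloc(BRD,p).round(4),s["opening"],np.round(s["contact_force"],2))
Q=rot(BRD[1],np.radians(38),-1)
for x in(-.091,-.089,-.087,-.085): show((loc(BRD,x,-.07,.0242),Q))
```

```text
[-0.095  -0.0698  0.024 ] 0.6833133389173789 [-7.05  3.13  6.62]
x 0.23 y 0.02 z -0.33 | rx -0.002 ry -0.001 rz 0.001
x 0.35 y 0.02 z -0.49 | rx -0.002 ry -0.001 rz 0.001
x 0.47 y 0.02 z -0.65 | rx -0.002 ry -0.001 rz 0.001
x 0.60 y 0.02 z -0.80 | rx -0.002 ry -0.001 rz 0.001
```

Emit:
carry_out(
  moves=[
    {"x": 0.2,"y": 0,"z": -0.35,"rx": 0,"ry": 0,"rz": 0,"gripper": 0.5},
    {"x": 0.2,"y": 0,"z": -0.35,"rx": 0,"ry": 0,"rz": 0,"gripper": 0.5},
  ],
)

```text
time_s: 13.45
position: [0.5175, 0.1585, 0.0238]
ee_rot: [-3.14, 0.913, -0.224]
contact_force: [-18.5, 8.4, 12.3]
opening: 0.683
```

Run:
```python
from nxt import *
import cv2
s,p,R=cur();print(toloc(BRD,p).round(4),s["opening"],np.round(s["contact_force"],2))
im=ctrl.camera("top")["img"];cv2.imwrite("pics/m1.png",cv2.resize(im[190:260,220:300],None,fx=8,fy=8,interpolation=2))
```

```text
[-0.0945 -0.0697  0.0238] 0.6830831762800376 [-18.49   8.36  12.33]
```

View pics/m1.png

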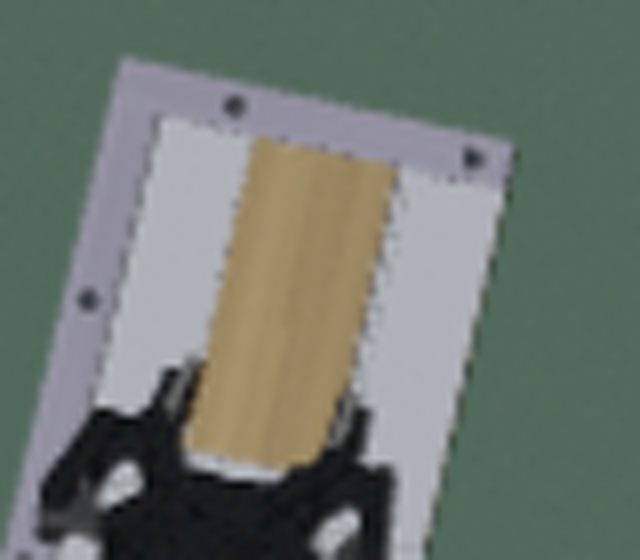

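Firm against the far strip: 20 N, with the far end at m1 (252,140)–(397,168) on the strip line. Releasing and backing off.

Emit:
carry_out(
  moves=[
    {"x": 0,"y": 0,"z": 0,"rx": 0,"ry": 0,"rz": 0,"gripper": 0.5},
    {"x": 0,"y": 0,"z": 0,"rx": 0,"ry": 0,"rz": 0,"gripper": 0.27},
    {"x": 0,"y": 0,"z": 0,"rx": 0,"ry": 0,"rz": 0,"gripper": 0.1},
    {"x": 0,"y": 0,"z": 0,"rx": 0,"ry": 0,"rz": 0,"gripper": 0},
    {"x": -1,"y": 0,"z": 0,"rx": 0,"ry": 0,"rz": 0,"gripper": 0},
    {"x": -4,"y": 0,"z": 0,"rx": 0,"ry": 0,"rz": 0,"gripper": 0},
    {"x": -7,"y": 0,"z": 0,"rx": 0,"ry": 0,"rz": 0,"gripper": 0},
    {"x": -7,"y": 0,"z": 0,"rx": 0,"ry": 0,"rz": 0,"gripper": 0},
  ],
  grip_force=20,
)

```text
time_s: 14.17
position: [0.4741, 0.1682, 0.0814]
ee_rot: [-3.138, 0.911, -0.222]
contact_force: [0.1, -0.0, -0.3]
opening: 0.997
```

Run:
```python
from nxt import *
import cv2
s,p,R=cur();print(toloc(BRD,p).round(4),s["opening"],np.round(s["contact_force"],2),s["joint_pos"].round(2))
Q=rot(BRD[1],np.radians(38),-1)
show((loc(BRD,-.06,-.14,.075),Q),(loc(BRD,-.06,-.14,.027),Q))
q=[.5,.6,2.3,4.,.5,-1.8]
for a in((-.06,-.14,.075),(-.06,-.14,.027),(-.06,-.07,.027)):
    b=ik(loc(BRD,*a),Q,q);print(b.x.round(2),b.cost)
im=ctrl.camera("top")["img"];cv2.imwrite("pics/n1.png",cv2.resize(im[190:260,220:300],None,fx=8,fy=8,interpolation=2))
```

```text
[-0.1389 -0.0702  0.0814] 0.997416486497151 [ 0.06 -0.02 -0.29] [ 0.58  0.51  2.3   4.4   0.48 -2.1 ]
x 5.30 y 7.02 z -5.83 | rx 0.002 ry 0.004 rz 0.004
x 9.10 y 7.03 z -2.89 | rx 0.002 ry 0.004 rz 0.004
[ 0.31  0.54  2.27  4.06  0.41 -2.01] 5.71596199554767e-19
[ 0.31  0.67  2.26  3.87  0.49 -1.8 ] 5.194353430633899e-31
[ 0.45  0.68  2.17  4.17  0.47 -1.98] 1.2750078761044115e-21
```

View pics/n1.png

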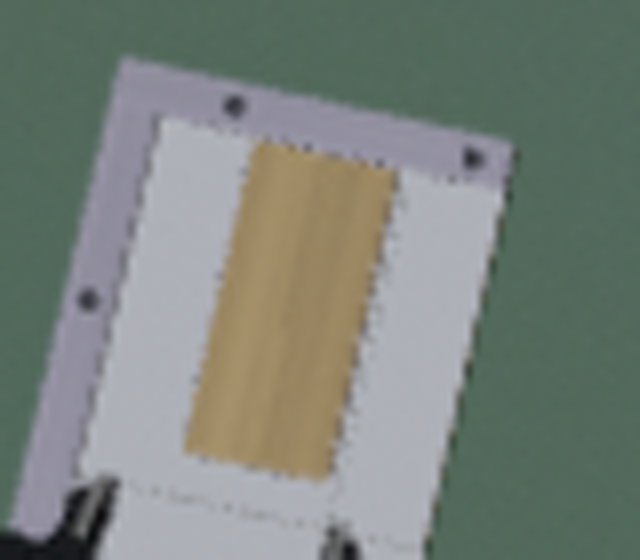

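Emit:
carry_out(
  moves=[
    {"x": 0,"y": 3.5,"z": -1.0,"rx": 0,"ry": 0,"rz": 0,"gripper": 1},
    {"x": 2,"y": 7,"z": -3.0,"rx": 0,"ry": 0,"rz": 0,"gripper": 1},
    {"x": 4,"y": 7,"z": -4.6,"rx": 0,"ry": 0,"rz": 0,"gripper": 1},
    {"x": 5.3,"y": 7,"z": -5.8,"rx": 0,"ry": 0,"rz": 0,"gripper": 1},
    {"x": 5.3,"y": 7,"z": -5.8,"rx": 0,"ry": 0.004,"rz": 0.004,"gripper": 1},
    {"x": 7.5,"y": 7,"z": -4.1,"rx": 0,"ry": 0.004,"rz": 0.004,"gripper": 1},
    {"x": 9.1,"y": 7,"z": -2.9,"rx": 0,"ry": 0.004,"rz": 0.004,"gripper": 1},
    {"x": 9.1,"y": 7,"z": -2.9,"rx": 0,"ry": 0.004,"rz": 0.004,"gripper": 1},
  ],
)

```text
time_s: 14.88
position: [0.5365, 0.0827, 0.0235]
ee_rot: [3.138, 0.908, -0.229]
contact_force: [0.1, -0.7, 1.3]
opening: -0.001
```

Run:
```python
from nxt import *
import cv2
s,p,R=cur();print(toloc(BRD,p).round(4),s["opening"],np.round(s["contact_force"],2))
Q=rot(BRD[1],np.radians(38),-1)
for y in(-.12,-.1,-.09,-.08,-.075): show((loc(BRD,-.06,y,.027),Q))
im=ctrl.camera("top")["img"];cv2.imwrite("pics/o1.png",cv2.resize(im[190:260,220:300],None,fx=8,fy=8,interpolation=2))
im=ctrl.camera("scene")["img"];cv2.imwrite("pics/o2.png",cv2.resize(im[170:260,330:430],None,fx=6,fy=6,interpolation=2))
```

```text
[-0.0588 -0.1393  0.0235] -0.0013650978646397491 [ 0.14 -0.68  1.26]
x -0.35 y -1.93 z -0.13 | rx 0.003 ry 0.001 rz -0.000
x -0.36 y -3.93 z -0.13 | rx 0.003 ry 0.001 rz -0.000
x -0.36 y -4.93 z -0.14 | rx 0.003 ry 0.001 rz -0.000
x -0.36 y -5.93 z -0.14 | rx 0.003 ry 0.001 rz -0.000
x -0.36 y -6.43 z -0.14 | rx 0.003 ry 0.001 rz -0.000
```

View pics/o1.png

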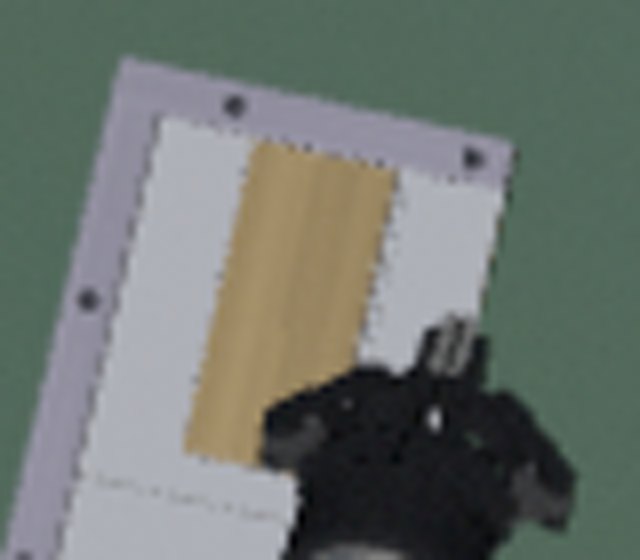

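View pics/o2.png

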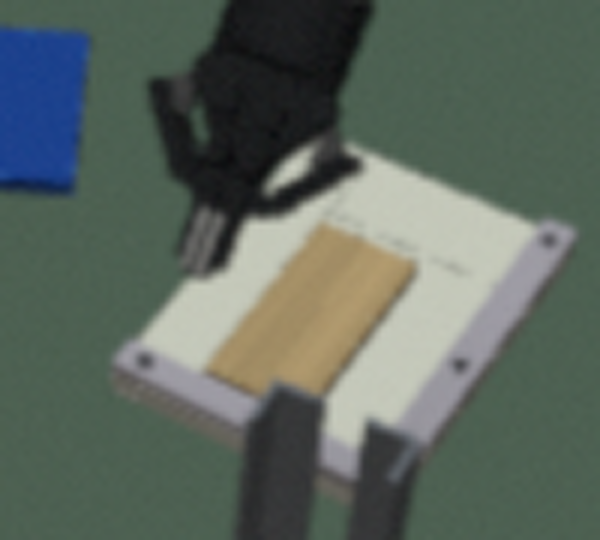

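Closed fingers stand right of the blank (tip at o1 (455,335)). Raising about 3.5 mm and pushing left.

Emit:
carry_out(
  moves=[
    {"x": -0.36,"y": 0,"z": -0.14,"rx": 0,"ry": 0,"rz": 0,"gripper": 1},
    {"x": -0.36,"y": -0.9,"z": -0.14,"rx": 0,"ry": 0,"rz": 0,"gripper": 1},
    {"x": -0.36,"y": -1.8,"z": -0.14,"rx": 0,"ry": 0,"rz": 0,"gripper": 1},
    {"x": -0.36,"y": -2.6,"z": -0.14,"rx": 0,"ry": 0,"rz": 0,"gripper": 1},
    {"x": -0.36,"y": -3.2,"z": -0.14,"rx": 0,"ry": 0,"rz": 0,"gripper": 1},
    {"x": -0.36,"y": -3.8,"z": -0.14,"rx": 0,"ry": 0,"rz": 0,"gripper": 1},
    {"x": -0.36,"y": -4.4,"z": -0.14,"rx": 0,"ry": 0,"rz": 0,"gripper": 1},
  ],
)

```text
time_s: 15.57
position: [0.5447, 0.1266, 0.0304]
ee_rot: [3.14, 0.908, -0.227]
contact_force: [0.4, -0.4, -0.0]
opening: -0.001
```

Run:
```python
from nxt import *
import cv2
s,p,R=cur();print(toloc(BRD,p).round(4),s["opening"],np.round(s["contact_force"],2))
Q=rot(BRD[1],np.radians(38),-1)
for y in(-.09,-.08,-.075): show((loc(BRD,-.06,y,.027),Q))
im=ctrl.camera("top")["img"];cv2.imwrite("pics/p1.png",cv2.resize(im[190:260,220:300],None,fx=8,fy=8,interpolation=2))
```

```text
[-0.0607 -0.0946  0.0304] -0.0011335655934505593 [ 0.37 -0.43 -0.05]
x 0.31 y -0.46 z 0.15 | rx 0.003 ry 0.001 rz 0.001
x 0.31 y -1.46 z 0.14 | rx 0.003 ry 0.001 rz 0.001
x 0.31 y -1.96 z 0.14 | rx 0.003 ry 0.001 rz 0.001
```

View pics/p1.png

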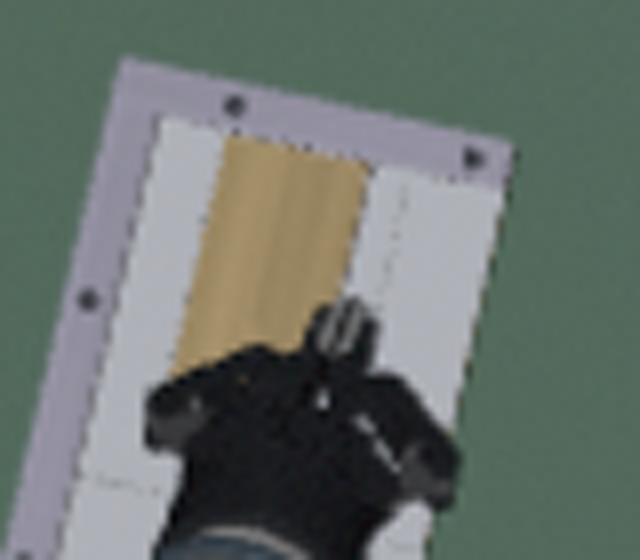

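Emit:
carry_out(
  moves=[
    {"x": 0.15,"y": -0.5,"z": 0.08,"rx": 0,"ry": 0,"rz": 0,"gripper": 1},
    {"x": 0.15,"y": -1.0,"z": 0.08,"rx": 0,"ry": 0,"rz": 0,"gripper": 1},
    {"x": 0.15,"y": -1.4,"z": 0.08,"rx": 0,"ry": 0,"rz": 0,"gripper": 1},
    {"x": 0.15,"y": -1.6,"z": 0.08,"rx": 0,"ry": 0,"rz": 0,"gripper": 1},
    {"x": 0.15,"y": -1.8,"z": 0.08,"rx": 0,"ry": 0,"rz": 0,"gripper": 1},
  ],
)

```text
time_s: 16.03
position: [0.5496, 0.1452, 0.029]
ee_rot: [3.141, 0.908, -0.226]
contact_force: [0.4, -1.5, 1.5]
opening: 0.001
```

Run:
```python
from nxt import *
import cv2
s,p,R=cur();print(toloc(BRD,p).round(4),s["opening"],np.round(s["contact_force"],2))
Q=rot(BRD[1],np.radians(38),-1)
im=ctrl.camera("top")["img"];cv2.imwrite("pics/q1.png",cv2.resize(im[190:260,220:300],None,fx=8,fy=8,interpolation=2))
```

```text
[-0.0601 -0.0754  0.029 ] 0.0012640361045705042 [ 0.37 -1.46  1.49]
```

View pics/q1.png

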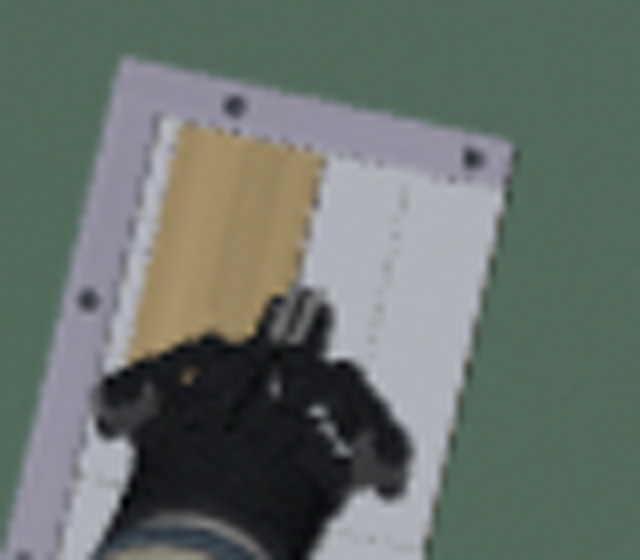

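A gap of about 6 mm is left, at q1 (165,120)–(178,125). Pushing on in small steps.

Emit:
carry_out(
  moves=[
    {"x": 0,"y": -0.3,"z": 0,"rx": 0,"ry": 0,"rz": 0,"gripper": 1},
    {"x": 0,"y": -0.5,"z": 0,"rx": 0,"ry": 0,"rz": 0,"gripper": 1},
    {"x": 0,"y": -0.6,"z": 0,"rx": 0,"ry": 0,"rz": 0,"gripper": 1},
    {"x": 0,"y": -0.7,"z": 0,"rx": 0,"ry": 0,"rz": 0,"gripper": 1},
  ],
)

```text
time_s: 16.42
position: [0.5514, 0.1523, 0.0289]
ee_rot: [3.141, 0.907, -0.226]
contact_force: [0.1, -1.2, 1.3]
opening: 0.002
```

Run:
```python
from nxt import *
s,p,R=cur();print(toloc(BRD,p).round(4),np.round(s["contact_force"],2))
```

```text
[-0.06   -0.0681  0.0289] [ 0.09 -1.22  1.3 ]
```

Emit:
carry_out(
  moves=[
    {"x": 0,"y": -0.1,"z": 0,"rx": 0,"ry": 0,"rz": 0,"gripper": 1},
    {"x": 0,"y": -0.2,"z": 0,"rx": 0,"ry": 0,"rz": 0,"gripper": 1},
    {"x": 0,"y": -0.3,"z": 0,"rx": 0,"ry": 0,"rz": 0,"gripper": 1},
  ],
)

```text
time_s: 16.67
position: [0.552, 0.1551, 0.0289]
ee_rot: [3.141, 0.907, -0.226]
contact_force: [0.5, -1.2, 1.8]
opening: 0.002
```

Run:
```python
from nxt import *
import cv2
s,p,R=cur();print(toloc(BRD,p).round(4),np.round(s["contact_force"],2))
im=ctrl.camera("top")["img"];cv2.imwrite("pics/r1.png",cv2.resize(im[190:260,220:300],None,fx=8,fy=8,interpolation=2))
```

```text
[-0.06   -0.0652  0.0289] [ 0.49 -1.24  1.78]
```

View pics/r1.png

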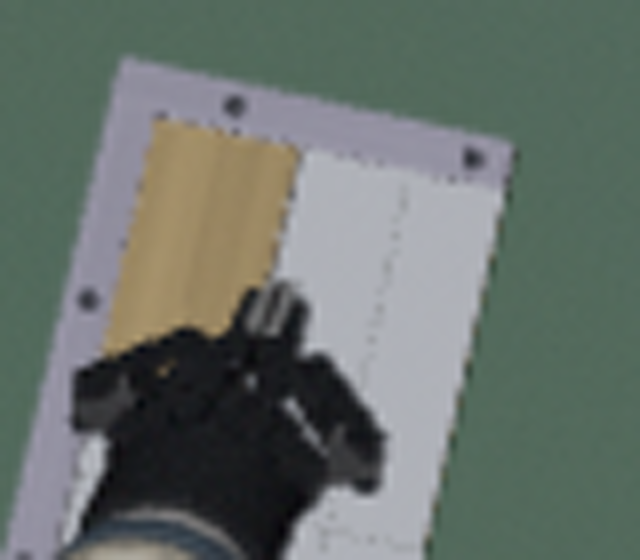

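Emit:
carry_out(
  moves=[
    {"x": 0,"y": -0.1,"z": 0,"rx": 0,"ry": 0,"rz": 0,"gripper": 1},
    {"x": 0,"y": -0.15,"z": 0,"rx": 0,"ry": 0,"rz": 0,"gripper": 1},
    {"x": 0,"y": -0.2,"z": 0,"rx": 0,"ry": 0,"rz": 0,"gripper": 1},
  ],
)

```text
time_s: 16.97
position: [0.552, 0.1556, 0.0289]
ee_rot: [3.138, 0.907, -0.231]
contact_force: [-0.8, -10.7, 3.4]
opening: -0.005
```

Run:
```python
from nxt import *
s,p,R=cur();print(toloc(BRD,p).round(4),np.round(s["contact_force"],2))
```

```text
[-0.0602 -0.0647  0.0289] [ -0.83 -10.71   3.44]
```

Against the left strip: force up to 10.7 N. Backing off to look.

Emit:
carry_out(
  moves=[
    {"x": 0,"y": 1.5,"z": 0,"rx": 0,"ry": 0,"rz": 0,"gripper": 1},
    {"x": -1,"y": 3,"z": 0,"rx": 0,"ry": 0,"rz": 0,"gripper": 1},
    {"x": -5,"y": 5,"z": 0,"rx": 0,"ry": 0,"rz": 0,"gripper": 1},
    {"x": -9,"y": 8,"z": 0,"rx": 0,"ry": 0,"rz": 0,"gripper": 1},
    {"x": -11,"y": 11,"z": 0,"rx": 0,"ry": 0,"rz": 0,"gripper": 1},
    {"x": -11,"y": 14,"z": 0,"rx": 0,"ry": 0,"rz": 0,"gripper": 1},
    {"x": -11,"y": 14,"z": 0,"rx": 0,"ry": 0,"rz": 0,"gripper": 1},
  ],
)

```text
time_s: 17.55
position: [0.4511, 0.031, 0.1165]
ee_rot: [3.137, 0.908, -0.234]
contact_force: [-0.6, -1.3, -0.1]
opening: -0.0
```

Run:
```python
from nxt import *
from h import cams,proj
import cv2
C=cams()
s,p,R=cur();print(toloc(BRD,p).round(4),s["joint_pos"].round(2),s["time_s"])
im=C["top"]["img"]
cv2.imwrite("pics/s1.png",cv2.resize(im[195:260,215:295],None,fx=9,fy=9,interpolation=2))
cv2.imwrite("pics/s2.png",cv2.resize(C["scene"]["img"][180:255,340:430],None,fx=8,fy=8,interpolation=2))
for n,(x0,y0,k) in dict(top=(215,195,9),scene=(340,180,8)).items():
    for a in((0,0,.030),(0,-.06,.030),(-.13,0,.030),(-.13,-.06,.030),(0,-.1,.018),(0,-.1,.026)):
        u=proj(C[n],loc(BRD,*a));print(n,a,((u+.5-[x0,y0])*k-.5).round(0))
```

```text
[-0.1277 -0.2058  0.1162] [ 0.23  0.37  2.45  3.93  0.4  -1.95] 17.65
top (0, 0, 0.03) [221.  83.]
top (0, -0.06, 0.03) [382. 119.]
top (-0.13, 0, 0.03) [138. 436.]
top (-0.13, -0.06, 0.03) [301. 471.]
top (0, -0.1, 0.018) [493. 144.]
top (0, -0.1, 0.026) [491. 143.]
scene (0, 0, 0.03) [420. 518.]
scene (0, -0.06, 0.03) [283. 452.]
scene (-0.13, 0, 0.03) [569. 311.]
scene (-0.13, -0.06, 0.03) [436. 252.]
scene (0, -0.1, 0.018) [192. 429.]
scene (0, -0.1, 0.026) [194. 416.]
```

View pics/s1.png

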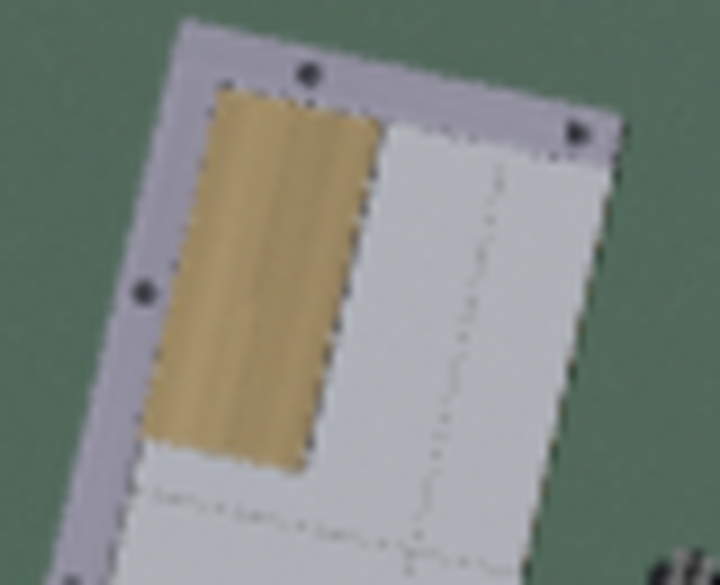

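View pics/s2.png

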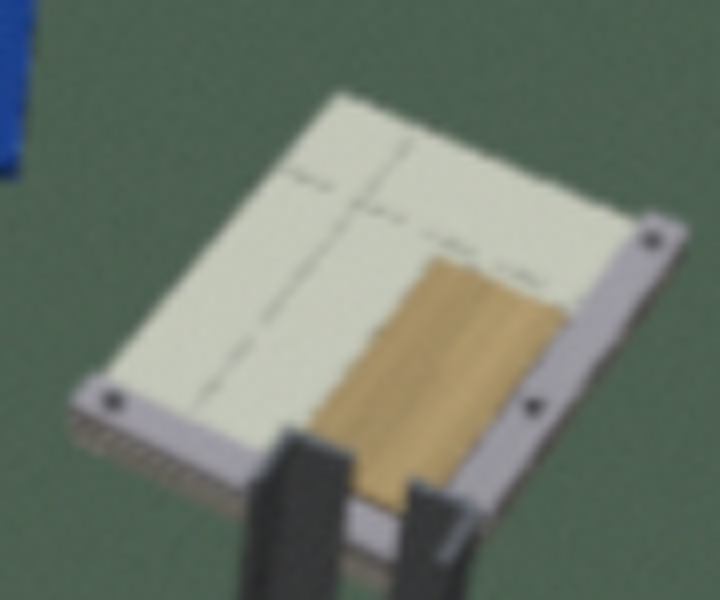

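In s1 the blank lies in the corner: near end (143,437)–(302,471) against (138,436)–(301,471) expected, and left edge on the strip. The far-end line shows 3–5 crop px, under 2 mm, of possible gap. I'll push once more on the near end, with the closed fingers turned 90° so their thin side meets it.

Run:
```python
from nxt import *
s,p,R=cur();q=np.array(s["joint_pos"])
for tt in (34,38,42):
  for sgn in(1,-1):
    Q=rot(BRD[1],np.radians(tt),-1)*Ro.from_rotvec([sgn*np.pi/2,0,0])
    for a in((-.19,-.12,.09),(-.17,-.03,.06),(-.15,-.03,.0225),(-.13,-.03,.0225)):
        b=ik(loc(BRD,*a),Q,q+[0,0,0,0,0,sgn*1.57]);e=b.fun
        print(tt,sgn,a,b.x.round(2),"err mm %.1f rad %.3f"%(np.linalg.norm(e[:3])*200,np.linalg.norm(e[3:])))
Q=rot(BRD[1],np.radians(42),-1)*Ro.from_rotvec([np.pi/2,0,0])
show((loc(BRD,-.18,-.1,.07),Q))
```

```text
34 1 (-0.19, -0.12, 0.09) [ 0.56  0.42  2.42  4.39  0.43 -0.53] err mm 0.0 rad 0.000
34 1 (-0.17, -0.03, 0.06) [ 0.68  0.56  2.28  4.45  0.46 -0.48] err mm 2.7 rad 0.039
34 1 (-0.15, -0.03, 0.0225) [ 0.65  0.65  2.22  4.43  0.46 -0.47] err mm 0.0 rad 0.000
34 1 (-0.13, -0.03, 0.0225) [ 0.61  0.66  2.19  4.43  0.45 -0.52] err mm 0.0 rad 0.000
34 -1 (-0.19, -0.12, 0.09) [ 0.24  0.35  2.42  2.97  0.11 -2.54] err mm 11.0 rad 0.284
34 -1 (-0.17, -0.03, 0.06) [ 0.4   0.49  2.3   3.12  0.13 -2.54] err mm 10.1 rad 0.339
34 -1 (-0.15, -0.03, 0.0225) [ 0.38  0.6   2.26  3.12  0.21 -2.54] err mm 8.0 rad 0.334
34 -1 (-0.13, -0.03, 0.0225) [ 0.35  0.6   2.23  3.09  0.17 -2.54] err mm 8.4 rad 0.326
38 1 (-0.19, -0.12, 0.09) [ 0.6   0.46  2.44  4.26  0.53 -0.35] err mm 0.0 rad 0.000
38 1 (-0.17, -0.03, 0.06) [ 0.72  0.58  2.28  4.45  0.54 -0.44] err mm 0.7 rad 0.010
38 1 (-0.15, -0.03, 0.0225) [ 0.68  0.68  2.24  4.33  0.55 -0.34] err mm 0.0 rad 0.000
38 1 (-0.13, -0.03, 0.0225) [ 0.64  0.68  2.21  4.32  0.53 -0.37] err mm 0.0 rad 0.000
38 -1 (-0.19, -0.12, 0.09) [ 0.23  0.36  2.45  2.97  0.19 -2.5
[... 334 characters left out ...]
4.18  0.63 -0.22] err mm 0.0 rad 0.000
42 1 (-0.17, -0.03, 0.06) [ 0.76  0.61  2.29  4.4   0.63 -0.35] err mm 0.0 rad 0.000
42 1 (-0.15, -0.03, 0.0225) [ 0.71  0.72  2.25  4.27  0.64 -0.23] err mm 0.0 rad 0.000
42 1 (-0.13, -0.03, 0.0225) [ 0.67  0.72  2.23  4.25  0.63 -0.26] err mm 0.0 rad 0.000
42 -1 (-0.19, -0.12, 0.09) [ 0.22  0.37  2.47  2.97  0.28 -2.54] err mm 14.0 rad 0.368
42 -1 (-0.17, -0.03, 0.06) [ 0.41  0.56  2.38  3.2   0.43 -2.54] err mm 9.5 rad 0.416
42 -1 (-0.15, -0.03, 0.0225) [ 0.52  0.78  2.39  3.44  0.79 -2.54] err mm 15.9 rad 0.398
42 -1 (-0.13, -0.03, 0.0225) [ 0.37  0.66  2.3   3.17  0.45 -2.54] err mm 7.1 rad 0.404
x 0.39 y -10.58 z 6.97 | rx 1.570 ry 0.052 rz -0.056
```

Emit:
carry_out(
  moves=[
    {"x": 0,"y": -2,"z": 3,"rx": 0.785,"ry": 0.02,"rz": -0.02,"gripper": 1},
    {"x": 0,"y": -3,"z": 5,"rx": 0.785,"ry": 0.02,"rz": -0.02,"gripper": 1},
    {"x": 0,"y": -5,"z": 7,"rx": 0.785,"ry": 0.02,"rz": -0.02,"gripper": 1},
    {"x": 0,"y": -6,"z": 7,"rx": 0.785,"ry": 0.02,"rz": -0.02,"gripper": 1},
    {"x": 0,"y": -7,"z": 7,"rx": 0.785,"ry": 0.02,"rz": -0.02,"gripper": 1},
    {"x": 0,"y": -8,"z": 7,"rx": 0.785,"ry": 0.02,"rz": -0.02,"gripper": 1},
    {"x": 0,"y": -8,"z": 7,"rx": 0.785,"ry": 0.02,"rz": -0.02,"gripper": 1},
    {"x": 0,"y": -8,"z": 7,"rx": 0.785,"ry": 0.02,"rz": -0.02,"gripper": 1},
  ],
)

```text
time_s: 18.32
position: [0.4194, 0.1264, 0.0722]
ee_rot: [-2.343, 0.881, -0.213]
contact_force: [0.1, -0.3, 0.2]
opening: 0.001
```

Run:
```python
from nxt import *
s,p,R=cur();print(toloc(BRD,p).round(4),s["joint_pos"].round(2))
Q=rot(BRD[1],np.radians(40),-1)*Ro.from_rotvec([np.pi/2,0,0])
show((loc(BRD,-.175,-.05,.06),Q))
```

```text
[-0.1827 -0.1233  0.0722] [ 0.58  0.54  2.45  4.09  0.59 -0.97]
x 1.51 y -5.04 z 5.31 | rx 0.784 ry 0.013 rz -0.004
```

Emit:
carry_out(
  moves=[
    {"x": 0,"y": 0,"z": 0,"rx": 0.4,"ry": 0,"rz": 0,"gripper": 1},
    {"x": 0,"y": -1,"z": 1,"rx": 0.784,"ry": 0.013,"rz": -0.004,"gripper": 1},
    {"x": 0,"y": -2,"z": 2,"rx": 0.784,"ry": 0.013,"rz": -0.004,"gripper": 1},
    {"x": 0.5,"y": -3,"z": 3,"rx": 0.784,"ry": 0.013,"rz": -0.004,"gripper": 1},
    {"x": 1,"y": -4,"z": 4,"rx": 0.784,"ry": 0.013,"rz": -0.004,"gripper": 1},
    {"x": 1.5,"y": -5,"z": 5.3,"rx": 0.784,"ry": 0.013,"rz": -0.004,"gripper": 1},
    {"x": 1.5,"y": -5,"z": 5.3,"rx": 0.784,"ry": 0.013,"rz": -0.004,"gripper": 1},
    {"x": 1.5,"y": -5,"z": 5.3,"rx": 0.784,"ry": 0.013,"rz": -0.004,"gripper": 1},
  ],
)

```text
time_s: 18.98
position: [0.4436, 0.1974, 0.0593]
ee_rot: [-1.572, 0.873, -0.227]
contact_force: [0.2, -0.1, -0.3]
opening: -0.001
```

Run:
```python
from nxt import *
s,p,R=cur();print(toloc(BRD,p).round(4),s["joint_pos"].round(2))
Q=rot(BRD[1],np.radians(40),-1)*Ro.from_rotvec([np.pi/2,0,0])
for a in ((-.16,-.032,.04),(-.152,-.032,.0245),(-.15,-.032,.0235),(-.14,-.032,.0235)):show((loc(BRD,*a),Q))
```

```text
[-0.1752 -0.0486  0.0593] [ 0.72  0.59  2.32  4.37  0.59 -0.35]
x 2.46 y 0.07 z 1.66 | rx 0.003 ry 0.001 rz -0.000
x 4.16 y 0.45 z 1.66 | rx 0.003 ry 0.001 rz -0.000
x 4.37 y 0.37 z 1.66 | rx 0.003 ry 0.001 rz -0.000
x 5.01 y -0.40 z 1.65 | rx 0.003 ry 0.001 rz -0.000
```

Emit:
carry_out(
  moves=[
    {"x": 1.2,"y": 0,"z": 0.8,"rx": 0,"ry": 0,"rz": 0,"gripper": 1},
    {"x": 2.5,"y": 0.1,"z": 1.66,"rx": 0,"ry": 0,"rz": 0,"gripper": 1},
    {"x": 3.4,"y": 0.3,"z": 1.66,"rx": 0,"ry": 0,"rz": 0,"gripper": 1},
    {"x": 4.1,"y": 0.45,"z": 1.66,"rx": 0,"ry": 0,"rz": 0,"gripper": 1},
    {"x": 4.1,"y": 0.45,"z": 1.66,"rx": 0,"ry": 0,"rz": 0,"gripper": 1},
    {"x": 4.1,"y": 0.45,"z": 1.66,"rx": 0,"ry": 0,"rz": 0,"gripper": 1},
  ],
)

```text
time_s: 19.48
position: [0.4691, 0.2078, 0.0246]
ee_rot: [-1.576, 0.874, -0.229]
contact_force: [0.5, 0.3, 0.5]
opening: -0.002
```

Run:
```python
from nxt import *
import cv2
s,p,R=cur();print(toloc(BRD,p).round(4),s["joint_pos"].round(2),np.round(s["contact_force"],2))
Q=rot(BRD[1],np.radians(40),-1)*Ro.from_rotvec([np.pi/2,0,0])
for a in ((-.15,-.032,.0235),(-.14,-.032,.0235),(-.134,-.032,.0235),(-.13,-.032,.0235)):show((loc(BRD,*a),Q))
im=ctrl.camera("scene")["img"];cv2.imwrite("pics/t2.png",cv2.resize(im[160:250,360:440],None,fx=6.5,fy=6.5,interpolation=2))
```

```text
[-0.1528 -0.0327  0.0246] [ 0.7   0.69  2.26  4.29  0.6  -0.28] [0.55 0.33 0.53]
x 0.26 y -0.15 z 0.07 | rx 0.005 ry -0.000 rz -0.001
x 0.90 y -0.91 z 0.07 | rx 0.005 ry -0.000 rz -0.001
x 1.29 y -1.37 z 0.06 | rx 0.005 ry -0.000 rz -0.001
x 1.54 y -1.68 z 0.06 | rx 0.005 ry -0.000 rz -0.001
```

View pics/t2.png

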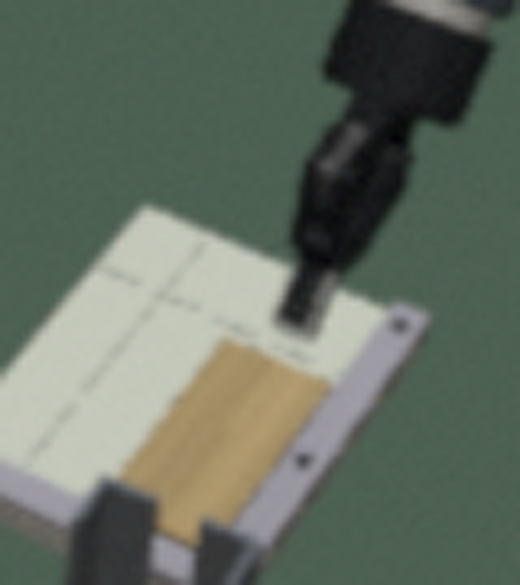

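The closed tip stands behind the near end, at t2 (297,328). Pushing forward in steps.

Emit:
carry_out(
  moves=[
    {"x": 0.3,"y": -0.15,"z": 0,"rx": 0,"ry": 0,"rz": 0,"gripper": 1},
    {"x": 0.6,"y": -0.53,"z": 0,"rx": 0,"ry": 0,"rz": 0,"gripper": 1},
    {"x": 0.9,"y": -0.91,"z": 0,"rx": 0,"ry": 0,"rz": 0,"gripper": 1},
    {"x": 1.16,"y": -1.22,"z": 0,"rx": 0,"ry": 0,"rz": 0,"gripper": 1},
    {"x": 1.29,"y": -1.37,"z": 0,"rx": 0,"ry": 0,"rz": 0,"gripper": 1},
    {"x": 1.29,"y": -1.37,"z": 0,"rx": 0,"ry": 0,"rz": 0,"gripper": 1},
  ],
)

```text
time_s: 20.03
position: [0.4881, 0.2036, 0.0241]
ee_rot: [-1.574, 0.873, -0.229]
contact_force: [0.2, 0.1, -0.2]
opening: 0.007
```

Run:
```python
from nxt import *
s,p,R=cur();print(toloc(BRD,p).round(4),np.round(s["contact_force"],2))
```

```text
[-0.1333 -0.0325  0.0241] [ 0.15  0.11 -0.23]
```

Emit:
carry_out(
  moves=[
    {"x": 0.06,"y": -0.08,"z": 0,"rx": 0,"ry": 0,"rz": 0,"gripper": 1},
    {"x": 0.13,"y": -0.15,"z": 0,"rx": 0,"ry": 0,"rz": 0,"gripper": 1},
    {"x": 0.19,"y": -0.23,"z": 0,"rx": 0,"ry": 0,"rz": 0,"gripper": 1},
    {"x": 0.19,"y": -0.23,"z": 0,"rx": 0,"ry": 0,"rz": 0,"gripper": 1},
  ],
)

```text
time_s: 20.37
position: [0.4893, 0.203, 0.0238]
ee_rot: [-1.575, 0.876, -0.227]
contact_force: [-11.3, 4.9, 8.4]
opening: -0.004
```

Run:
```python
from nxt import *
s,p,R=cur();print(toloc(BRD,p).round(4),np.round(s["contact_force"],2))
```

```text
[-0.132  -0.0328  0.0238] [-11.29   4.94   8.43]
```

The near end takes 12 N, so it is hard against the far strip. Backing off and checking.

Emit:
carry_out(
  moves=[
    {"x": -0.3,"y": 0.35,"z": 0,"rx": 0,"ry": 0,"rz": 0,"gripper": 1},
    {"x": -1,"y": 1.2,"z": 0,"rx": 0,"ry": 0,"rz": 0,"gripper": 1},
    {"x": -3,"y": 1.2,"z": -2,"rx": 0,"ry": 0,"rz": 0,"gripper": 1},
    {"x": -5,"y": 0,"z": -5,"rx": 0,"ry": 0,"rz": 0,"gripper": 1},
    {"x": -6,"y": 0,"z": -9,"rx": 0,"ry": 0,"rz": 0,"gripper": 1},
    {"x": -7,"y": 0,"z": -13,"rx": 0,"ry": 0,"rz": 0,"gripper": 1},
    {"x": -7,"y": 0,"z": -15,"rx": 0,"ry": 0,"rz": 0,"gripper": 1},
  ],
)

```text
time_s: 20.95
position: [0.4082, 0.0646, 0.0787]
ee_rot: [-1.576, 0.878, -0.228]
contact_force: [0.0, -0.6, -1.1]
opening: -0.001
```

Run:
```python
from nxt import *
from h import cams,proj
import cv2
C=cams()
s,p,R=cur();print(toloc(BRD,p).round(4),s["time_s"],np.round(s["contact_force"],2))
cv2.imwrite("pics/u1.png",cv2.resize(C["top"]["img"][195:260,215:295],None,fx=9,fy=9,interpolation=2))
cv2.imwrite("pics/u2.png",C["scene"]["img"])
cv2.imwrite("pics/u3.png",C["top"]["img"])
cv2.imwrite("pics/u4.png",cv2.resize(C["scene"]["img"][145:240,230:320],None,fx=6,fy=6,interpolation=2))
```

```text
[-0.1782 -0.1863  0.078 ] 21.05 [ 0.38  0.04 -0.41]
```

View pics/u1.png

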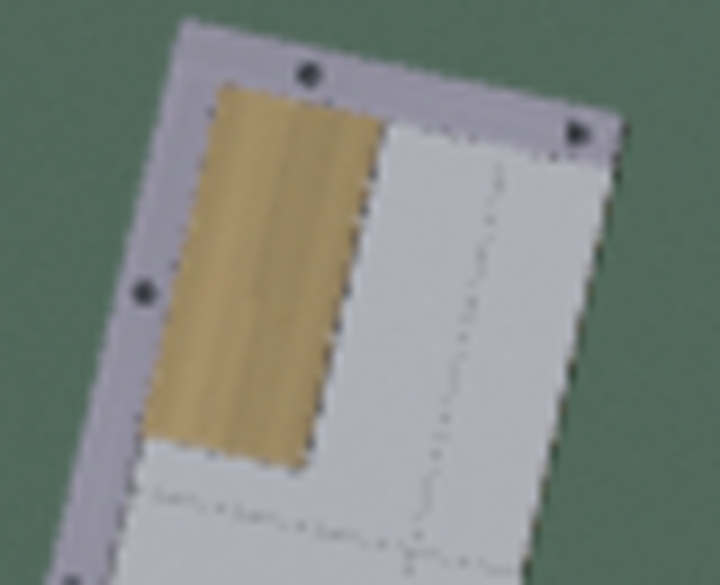

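View pics/u2.png

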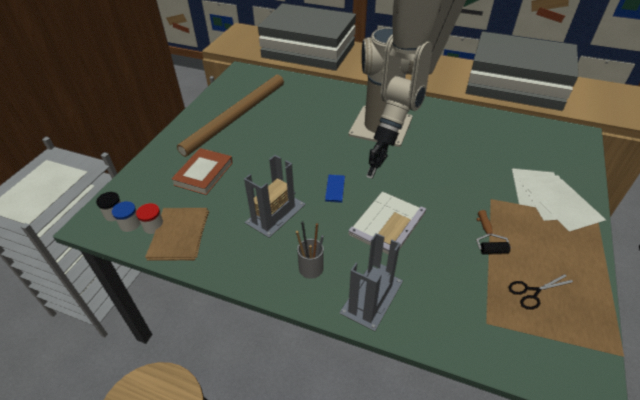

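View pics/u4.png

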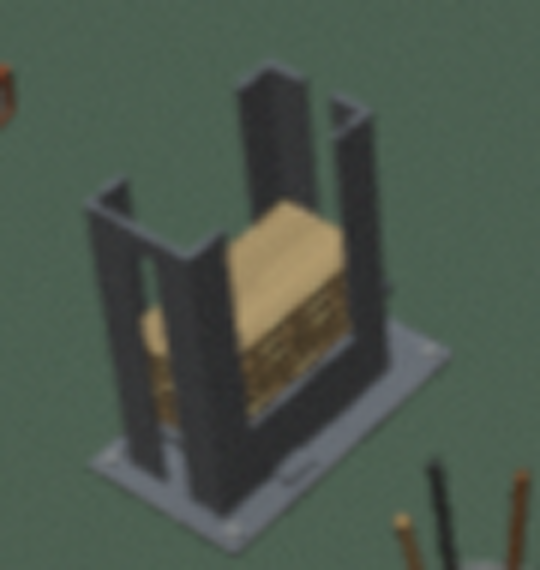

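In u1 the blank is flush in the corner: right edge (383,121)–(302,468) against (382,119)–(301,471) predicted for home, with no gap at the far strip. The five spares sit flat in the magazine, and the book, roller and pot are where they were. Handing in.

Run:
```python
from bench import ctrl
print(ctrl.finish_job())
```

```text
the job is handed in; nothing more can be done
None
```

The job is handed in at about 21 s of the 67 s allowed; no verdict was reported.

**What I did:** I drew the bottom blank out of the loaded magazine farthest to the robot's right. I set it down on the board's near edge at about 7 N, without dropping it. I then slid it to the far strip (about 20 N), pushed it left to the left strip (about 11 N), and pushed its near end once more (about 12 N).

**Last checks:**
- **Blank:** the forces rose sharply against both strips. The top view shows its right edge within about 1 mm of the fully home position.
- **Left edge:** the near-left corner read up to 1.7 mm off the predicted spot. I took this as picture noise, since the right edge fits, and did not repeat the left push after the last forward push.
- **Magazine:** the other five blanks dropped and lie flat in it.
- **Bystanders:** the book, roller and pot look unmoved.
- **Robot:** it was clear of everything at hand-in.

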